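# Block up a specimen in its loading fixture with spacers

## Task

The white specimen in the steel loading fixture must not be able to shift: choose the two spacers that together fill the gap between specimen and end stop snugly (only about 3 mm of play), and set them upright side by side in that gap, flat on the fixture's floor, square to it and about in the middle of its width. Do not force them in. Leave the two spacers that are not needed standing where they are, and do not disturb the tools around.

Things in the scene. Friction and masses are not known exactly. Their poses are not given: they have to be found in the camera images.
- fixture: steel loading fixture, fixed to the worktop: base plate 150 (its x) x 64 (its y) x 10 mm; from its -x end a 12 mm fence, then a white ceramic specimen 38 x 42 x 30 mm held by a strap (top of strap bolts 47 mm above the worktop), then the open gap, then the end stop. The floor of the gap is the base plate's top, 10 mm above the worktop; the gap is open at both sides in y. Origin: centre of the base plate's underside; x runs along the channel from specimen to end stop, z up
- specimen_face (a point): point on the specimen's flat face where the gap begins: middle of the face, at floor level (25 mm to -x of the fixture's origin, 10 mm up); axes as the fixture's. The face is 30 mm high, upper edge chamfered 3 mm
- end_stop: steel cross bar 14 (x) x 64 (y) x 30 mm high on the base plate, fixed, pinned in one of two hole pairs: the gap between specimen and stop is either 63 or 71 mm wide (bar's middle 45 or 53 mm to +x of the fixture's origin). Origin: centre of its underside, at floor level; axes as the fixture's
- stop_face (a point): point on the end stop's flat face where the gap ends: middle of the face, at floor level; axes as the fixture's. Upper edge chamfered 3 mm
- spacer_16: loose aluminium spacer: block 16 mm thick (its x) by 40 mm wide (its y) by 30 mm high, edges chamfered 3 mm, with a 14 x 14 mm square post 32 mm tall standing on the middle of its top (overall height 62 mm), about 68 g; stands upright on the worktop, anywhere among the four; pick it up by the post. Origin: centre of its underside, z up; yaw +- half a turn is the same spacer
- spacer_24: loose aluminium spacer: block 24 mm thick (its x) by 40 mm wide (its y) by 30 mm high, edges chamfered 3 mm, with a 14 x 14 mm square post 32 mm tall standing on the middle of its top (overall height 62 mm), about 92 g; stands upright on the worktop, anywhere among the four; pick it up by the post. Origin: centre of its underside, z up; yaw +- half a turn is the same spacer
- spacer_36: loose aluminium spacer: block 36 mm thick (its x) by 40 mm wide (its y) by 30 mm high, edges chamfered 3 mm, with a 14 x 14 mm square post 32 mm tall standing on the middle of its top (overall height 62 mm), about 128 g; stands upright on the worktop, anywhere among the four; pick it up by the post. Origin: centre of its underside, z up; yaw +- half a turn is the same spacer
- spacer_52: loose aluminium spacer: block 52 mm thick (its x) by 40 mm wide (its y) by 30 mm high, edges chamfered 3 mm, with a 14 x 14 mm square post 32 mm tall standing on the middle of its top (overall height 62 mm), about 176 g; stands upright on the worktop, anywhere among the four; pick it up by the post. Origin: centre of its underside, z up; yaw +- half a turn is the same spacer
- wrench: bystander: open-ended wrench 32 x 152 x 7 mm lying near the front edge; origin: centre of its underside
- lab_timer: bystander: white lab timer 62 x 62 x 21 mm with two round keys, beyond the spacers on the right; origin: centre of its underside
- tape_roll: bystander: roll of tape, 100 mm across, 25 mm high, lying flat beyond the spacers; origin: centre of its underside
Things that resemble listed ones, but are neither listed nor needed, are in the scene too. Leave any green look-alike of the spacer_16 alone.

How it is judged:
By the outcome, as a careful person would: the job done as asked, in the order asked, and still so for the second after the job is handed in, with the robot touching nothing.
It also fails if it takes over 58 s, if anything falls off the work surface, if the arm or the gripper's body presses on something with over 40 N, if the wrist force passes 120 N, or if a joint passes its speed limit or range.

## Robot

A 7-joint arm with a two-finger parallel gripper is mounted at the origin on a cart in front of the work surface, level with it; the furniture and walls round the work are solid. World frame = base frame: x ahead of the robot, y to its left, z up, the work surface at z = 0. Lengths are in mm, angles in rad, forces in N, time in s.
With the tool pointing down it reaches from about 400 to 875 mm from the base axis. Payload 4.4 kg.
Tool frame: the origin (TCP) lies at the very end of the fingers, on their centre line; the grasp point (between the pads) lies 19 mm behind it; z points along the fingers, y is the direction in which the jaws open and shut (so a half turn about z gives the same grasp; the last joint's range is limited). The gripper opens to 85 mm and grips with 20 to 120 N. Pads are 22 mm wide; open, the fingers measure 114 mm over their backs; the gripper's body (76 mm by 85 mm) begins 54 mm behind the grasp point. The pads swing forward as they close: fully open they stand 13 mm farther back than shut.
Start: joints at [-1.391, 0.628, 0.038, 1.517, -0.027, 0.996, -0.02], TCP at [158.141, 630.483, 231.313] pointing down, gripper open.
Joint ranges: [-3.06, 3.06], [-0.37, 2.12], [-1.25, 1.32], [0.18, 2.47], [-1.1, 4.24], [0.23, 1.98], [-2.94, 2.94]. Speed limits (rad/s): [2.57, 2.57, 3.14, 3.14, 3.14, 3.14, 3.14].

## Interface

Orientations are given as a rotation vector (axis times angle).
In Python, from bench import state, grab_frame, close_job gives the robot as it stands. The module is installed in compiled form; this text tells all that it offers.
- The arm moves only by the tool move_arm, never from a script. Its argument "moves" is a list of rows, each an object of numbers: "x", "y", "z": the shift along the tool's x, y, z in cm; "roll": the turn about the tool's z in degrees; "fingers": the closure, from -1 (fully open) to 1 (shut). In form: [{"x": .., "y": .., "z": .., "roll": .., "fingers": ..}, ...]. A call has 1 to 10 rows; each row is the pose to reach, as a shift and turn from the pose commanded when the call began, along the tool's axes at that moment; what a row does not reach only later rows make up. A row lasts 1/12 s, in which the tool goes at most 41.7 mm and 7.16 degrees, less where a joint would pass 70% of its speed; a pose out of reach is approached as far as the arm can. A call with a gripper value outside its range is refused whole. The fingers move at their own pace and stop on an object; the grip force is fixed at half the most. Time passes only in rows, so rows that repeat a pose let the fingers close. It gives the time, the measured TCP pose, the force and the opening at its end, in the units of the state.
- state(): the state, without advancing time (a new reading comes with each control period).
- grab_frame(name): name is "side" or "top" or "wrist"; returns a dict with "img" (480x640x3 uint8, red, green, blue), "z_map" (480x640 float32, mm along the optical axis (not along the pixel's ray), 0 where there is no reading), "fx", "fy", "cx", "cy" (pixels), "pose" (4x4, takes a point from camera to world coordinates). Camera axes: x right, y down, z forward; pixel columns grow to the right and rows downward; lengths in mm; the calibration is good to about 2 mm. A picture is of the moment at which its call begins.
- close_job(): hands the job in, once; it reports no verdict.
The state is a dict: "time_s": time; "q": joint angles; "joint_vel": joint speeds; "effort": joint torques, N m; "ee_pos": TCP position; "tool_rot": TCP orientation; "wrist_force": force on the tool from outside, world axes, zero at the start; "ft_torque": the same for the moment, N m; "finger_gap": finger opening in mm.
Only numpy, scipy, OpenCV 4.12 (cv2) and the standard library are available. Lean on these libraries where they do the work, as an engineer would, in place of code of your own. Each camera call takes 0.05 s, during which the arm holds its last target.

## Working session

There is one attempt and no reset: what is moved stays moved. The work goes in short steps, Python scripts to look and compute and a tool call to move; the robot and the scene stay as the last step left them, time stands still between calls to the robot, and variables do not carry over. Pictures are saved under pics/ and viewed, and the job is handed in when it is done.

Besides the shell and the picture viewer there is one more tool, called as name([rows], argument=value, ...), one row to a line, values as JSON. move_arm: Moves the arm, as the interface text tells. Its arguments: {"type":"object","properties":{"moves":{"type":"array"}},"required":["moves"]}

```bash
mkdir -p pics; python3 - <<'E'
from bench import *
import cv2,pickle,numpy as np
print(state())
for n in ["side","top","wrist"]:
    f=grab_frame(n); pickle.dump(f,open(n+".pkl","wb"))
    cv2.imwrite(f"pics/{n}0.png",f["img"][:,:,::-1]); print(n,f["fx"],f["cx"],f["cy"],np.round(f["pose"],3).tolist())
E
```

```text
{'time_s': 0.0, 'q': array([-1.39081617,  0.62931428,  0.03845631,  1.51835208, -0.02700474,
        0.99629717, -0.01999579]), 'joint_vel': array([-0.00034143, -0.0005769 ,  0.00153042, -0.00024362,  0.00059432,
       -0.00072275, -0.00067931]), 'effort': array([-1.59402844e-04, -5.63401330e+01,  1.22625522e+00, -1.93434638e+01,
        1.09899830e-02,  1.08120116e-02, -3.22225937e-06]), 'ee_pos': array([157.98260944, 629.87739169, 230.41507784]), 'tool_rot': array([-3.85089825e-01, -3.11769837e+00,  2.89266675e-03]), 'wrist_force': array([-0.37965899,  0.38112065,  0.63654663]), 'ft_torque': array([ 0.00999594, -0.01426564, -0.06936955]), 'finger_gap': 85.4731131010503}
side 442.2824351186952 317.5945201277629 241.01482325134344 [[-0.944, -0.2, 0.26, 307.371], [-0.328, 0.564, -0.758, 620.689], [0.005, -0.801, -0.598, 588.747], [0.0, 0.0, 0.0, 1.0]]
top 459.92417347358503 317.5239618271585 240.5822172164484 [[0.005, -0.988, 0.154, 378.541], [-1.0, -0.001, 0.022, -116.077], [-0.021, -0.154, -0.988, 1025.613], [0.0, 0.0, 0.0, 1.0]]
wrist 387.5323637498295 313.4626381751892 239.4874997709426 [[0.243, 0.921, 0.306, 79.437], [0.97, -0.23, -0.079, 648.885], [-0.002, 0.316, -0.949, 372.968], [0.0, 0.0, 0.0, 1.0]]
```

View pics/side0.png

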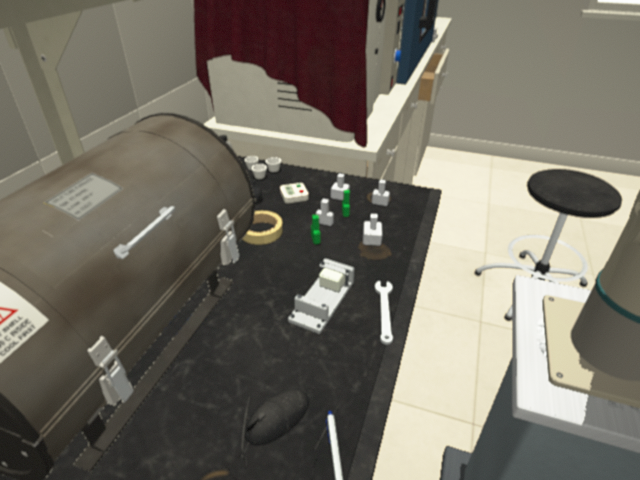

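View pics/top0.png

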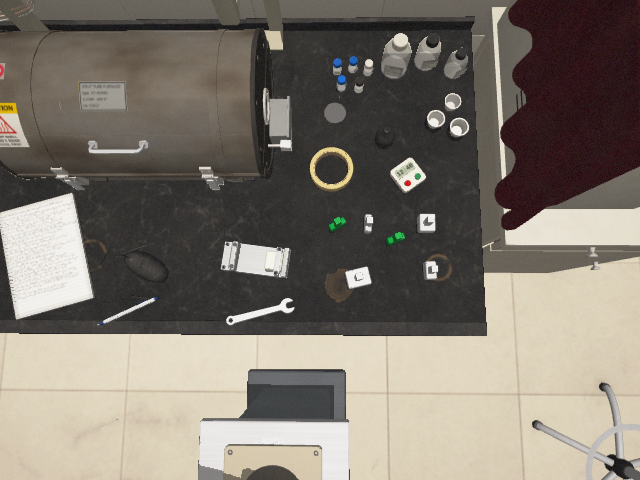

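View pics/wrist0.png

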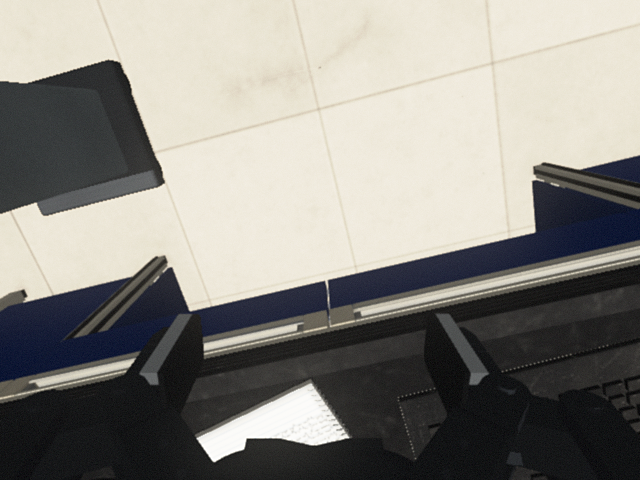

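The top view shows the fixture at about (257,260) and its end stop on the left near (230,257). The silver spacers are near (368,223), (427,223), (358,278) and (431,269), with green look-alikes near (338,223) and (397,238). Next I'll localize these roughly.

```bash
cat > h.py <<'E'
import numpy as np,cv2,pickle
from bench import *
def get(n,tag=None):
    f=grab_frame(n)
    if tag:
        pickle.dump(f,open(tag+".pkl","wb")); cv2.imwrite(f"pics/{tag}.png",f["img"][:,:,::-1])
    return f
def pts(f):
    z=f["z_map"].astype(float); v,u=np.mgrid[0:480,0:640]
    P=np.stack([(u-f["cx"])/f["fx"]*z,(v-f["cy"])/f["fy"]*z,z],-1)
    W=P@f["pose"][:3,:3].T+f["pose"][:3,3]; W[z==0]=np.nan
    return W
def ray(f,u,v,h):
    d=f["pose"][:3,:3]@np.array([(u-f["cx"])/f["fx"],(v-f["cy"])/f["fy"],1]); o=f["pose"][:3,3]
    return o+d*(h-o[2])/d[2]
def crop(f,u0,u1,v0,v1,s,name):
    cv2.imwrite(f"pics/{name}.png",cv2.resize(f["img"][v0:v1,u0:u1,::-1],None,fx=s,fy=s,interpolation=cv2.INTER_CUBIC))
E
python3 - <<'E'
from h import *
f=pickle.load(open("top.pkl","rb")); W=pts(f)
crop(f,210,470,150,320,3,"topcrop")
m=((W[...,2]>8)&(W[...,2]<120)).astype(np.uint8); m[:, :200]=0;m[330:]=0;m[:130]=0;m[:,480:]=0
n,l,s,c=cv2.connectedComponentsWithStats(m)
for i in range(1,n):
    if s[i,4]<30: continue
    P=W[l==i]; hi=P[P[:,2]>np.percentile(P[:,2],95)-8]
    r=cv2.minAreaRect(P[:,:2].astype(np.float32))
    print(np.round(c[i]),s[i,4],"zmax",P[:,2].max().round(),"hi",hi[:,:2].mean(0).round(),np.round(r[0]),np.round(r[1]),round(r[2]),f["img"][l==i].mean(0).round())
print(W[150:330:20,240,2].round())
E
```

```text
[275. 149.] 342 zmax 120.0 hi [720. -11.] [713. -15.] [120.  49.] 0 [67. 65. 62.]
[385. 137.] 260 zmax 57.0 hi [ 775. -246.] [ 774. -246.] [42. 33.] 84 [46. 45. 45.]
[458. 133.] 59 zmax 31.0 hi [ 782. -414.] [ 785. -414.] [19. 37.] 6 [177. 173. 166.]
[331. 168.] 720 zmax 30.0 hi [ 701. -124.] [ 702. -124.] [95. 99.] 90 [198. 178. 123.]
[407. 174.] 740 zmax 26.0 hi [ 688. -297.] [ 688. -297.] [62. 63.] 36 [206. 202. 186.]
[237. 179.] 40 zmax 120.0 hi [677.  89.] [672.  83.] [44. 23.] 52 [76. 71. 65.]
[426. 223.] 339 zmax 66.0 hi [ 576. -334.] [ 576. -334.] [37. 41.] 86 [183. 180. 180.]
[368. 223.] 152 zmax 65.0 hi [ 574. -204.] [ 574. -204.] [15. 40.] 90 [172. 169. 168.]
[337. 223.] 166 zmax 65.0 hi [ 573. -136.] [ 573. -136.] [16. 39.] 30 [ 32. 129.  58.]
[395. 238.] 156 zmax 65.0 hi [ 540. -264.] [ 541. -265.] [16. 39.] 20 [ 32. 129.  58.]
[257. 259.] 1607 zmax 50.0 hi [491.  17.] [495.  45.] [150.  64.] 83 [201. 200. 196.]
[430. 270.] 247 zmax 66.0 hi [ 471. -339.] [ 471. -339.] [40. 24.] 2 [181. 178. 178.]
[358. 277.] 450 zmax 67.0 hi [ 454. -182.] [ 454. -182.] [40. 52.] 14 [216. 213. 213.]
[246. 189.   0.   0.   2.  12.   9.   1.   0.]
```

View pics/topcrop.png

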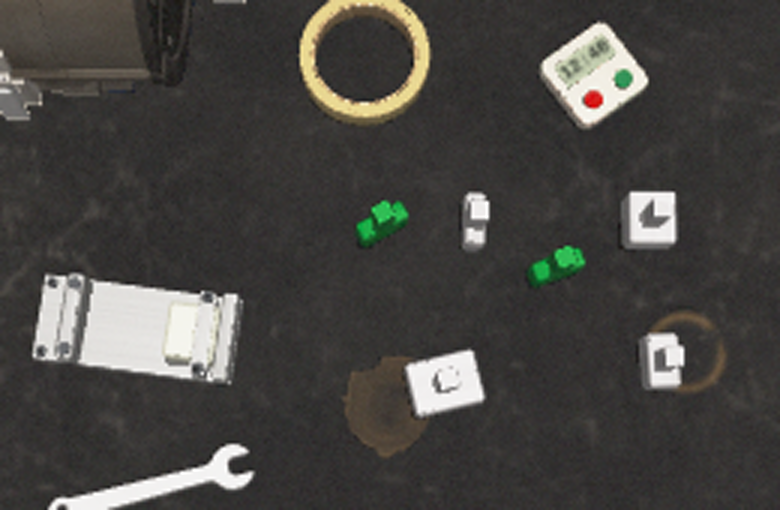

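```bash
python3 - <<'E'
from h import *
f=pickle.load(open("top.pkl","rb")); W=pts(f)
m=((W[...,2]>8)&(W[...,2]<60)); m[:240]=0;m[285:]=0;m[:,:215]=0;m[:,300:]=0
P=W[m]; (cx,cy),(w,h),a=cv2.minAreaRect(P[:,:2].astype(np.float32)); print(cx,cy,w,h,a)
b=cv2.boxPoints(((cx,cy),(w,h),a)); 
e=[b[1]-b[0],b[2]-b[1]]; e=max(e,key=np.linalg.norm); e=e/np.linalg.norm(e); e*=np.sign(e[1]); print("xdir",e,np.degrees(np.arctan2(e[1],e[0])))
n=np.array([-e[1],e[0]]); d=P[:,:2]-[cx,cy]; x=d@e;y=d@n
for k in range(-78,80,3):
    q=(x>=k)&(x<k+3)&(abs(y)<18)
    print(k,np.round(np.percentile(P[q,2],[10,50,90])) if q.any() else None)
f=pickle.load(open("side.pkl","rb")); crop(f,270,410,160,350,4,"sidecrop"); crop(f,280,370,255,340,7,"sidefix")
E
```

```text
495.0758972167969 44.65951156616211 149.9788360595703 64.0836410522461 82.65019226074219
xdir [0.12792699 0.9917836 ] 82.650185
-78 None
-75 [16. 36. 39.]
-72 [38. 39. 41.]
-69 [39. 39. 41.]
-66 [37. 39. 40.]
-63 [35. 37. 40.]
-60 [37. 41. 44.]
-57 [40. 42. 45.]
-54 [40. 42. 44.]
-51 [41. 43. 44.]
-48 [39. 41. 43.]
-45 [38. 40. 41.]
-42 [36. 39. 41.]
-39 [37. 40. 42.]
-36 [38. 40. 41.]
-33 [37. 40. 41.]
-30 [36. 39. 42.]
-27 [36. 37. 39.]
-24 None
-21 [ 9.  9. 10.]
-18 [ 8.  9. 12.]
-15 [ 9. 10. 12.]
-12 [ 8. 10. 12.]
-9 [ 9. 10. 11.]
-6 [ 8. 10. 12.]
-3 [ 9. 10. 12.]
0 [ 9. 10. 11.]
3 [ 8.  9. 10.]
6 [ 8. 10. 12.]
9 [ 8. 10. 13.]
12 [ 8. 10. 11.]
15 [ 9. 10. 12.]
18 [ 8. 11. 12.]
21 [ 8.  9. 11.]
24 [ 9.  9. 12.]
27 [ 9. 10. 12.]
30 [ 9. 10. 11.]
33 [ 8.  9. 11.]
36 [11. 22. 37.]
39 [20. 38. 40.]
42 [38. 39. 41.]
45 [37. 39. 42.]
48 [37. 39. 41.]
51 [35. 36. 38.]
54 None
57 [ 9. 10. 12.]
60 [ 8. 10. 12.]
63 [ 9. 10. 11.]
66 [ 8.  9. 11.]
69 [ 9. 10. 12.]
72 [ 8. 10. 12.]
75 None
78 None
```

View pics/sidefix.png

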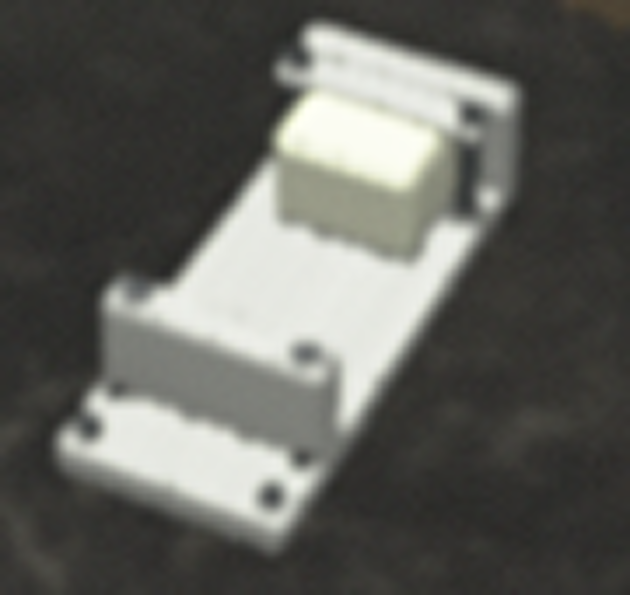

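The end stop face is about 38 mm from the fixture's origin, which gives the 63 mm gap. That calls for spacer_24 plus spacer_36. The fixture is at (495, 45) with its x axis at 82.65°. I'll go over the work area by a waypoint.

move_arm([
  {"x": -42.9,"y": -38.7},
  {"x": -42.9,"y": -38.7},
  {"x": -42.9,"y": -38.7},
  {"x": -42.9,"y": -38.7},
  {"x": -42.9,"y": -38.7},
  {"x": -42.9,"y": -38.7},
  {"x": -42.9,"y": -38.7},
  {"x": -42.9,"y": -38.7},
  {"x": -42.9,"y": -38.7},
  {"x": -42.9,"y": -38.7},
])

```text
validation failed for argument at $.mo...
```

```bash
cat >> h.py <<'E'
from scipy.spatial.transform import Rotation as R
def plan(x,y,z,jaw):
    """needed move in tool axes (cm, deg) to reach TCP x,y,z with tool-y yaw jaw (deg, mod 180)"""
    s=state(); r=R.from_rotvec(s["tool_rot"]).as_matrix()
    d=r.T@(np.array([x,y,z])-s["ee_pos"])/10
    yaw=np.degrees(np.arctan2(r[1,1],r[0,1])); dy=(jaw-yaw+90)%180-90
    print("t",round(s["time_s"],2),"pos",s["ee_pos"].round(1),"jaw",yaw.round(2),"tilt",np.degrees(np.arccos(-r[2,2])).round(2),"q",s["q"].round(2),"gap",s["finger_gap"].round(1),"F",s["wrist_force"].round(1))
    print("MOVE xyz cm",d.round(2),"roll",-dy.__round__(2),"roll7",s["q"][6].round(2))
E
python3 -c "
from h import *
plan(480,-280,230,86)"
```

```text
Traceback (most recent call last):
  File "h.py", line 24, in plan
    print("t",round(s["time_s"],2),"pos",s["ee_pos"].round(1),"jaw",yaw.round(2),"tilt",np.degrees(np.arccos(-r[2,2])).round(2),"q",s["q"].round(2),"gap",s["finger_gap"].round(1),"F",s["wrist_force"].round(1))
                                                                                                                                                          ^^^^^^^^^^^^^^^^^^^^^
AttributeError: 'float' object has no attribute 'round'
```

All keys are needed in every row, so I'll include them.

move_arm([
  {"x": -42.9,"y": -38.7,"z": 0,"roll": 0,"fingers": -1},
  {"x": -42.9,"y": -38.7,"z": 0,"roll": 0,"fingers": -1},
  {"x": -42.9,"y": -38.7,"z": 0,"roll": 0,"fingers": -1},
  {"x": -42.9,"y": -38.7,"z": 0,"roll": 0,"fingers": -1},
  {"x": -42.9,"y": -38.7,"z": 0,"roll": 0,"fingers": -1},
  {"x": -42.9,"y": -38.7,"z": 0,"roll": 0,"fingers": -1},
  {"x": -42.9,"y": -38.7,"z": 0,"roll": 0,"fingers": -1},
  {"x": -42.9,"y": -38.7,"z": 0,"roll": 0,"fingers": -1},
  {"x": -42.9,"y": -38.7,"z": 0,"roll": 0,"fingers": -1},
  {"x": -42.9,"y": -38.7,"z": 0,"roll": 0,"fingers": -1},
])

```text
time_s: 0.98
ee_pos: [390.9, 282.6, 231.3]
tool_rot: [-0.385, -3.118, 0.0]
wrist_force: [1.2, 0.5, 0.5]
finger_gap: 85.8
```

```bash
sed -i 's/s\["finger_gap"\].round(1)/round(float(s["finger_gap"]),1)/' h.py
python3 -c "
from h import *
plan(480,150,230,86)
plan(480,-280,230,86)"
```

```text
t 0.98 pos [390.9 282.6 231.3] jaw 75.94 tilt 0.0 q [-0.73  0.39  0.06  1.97 -0.03  0.78  0.68] gap 85.8 F [1.2 0.5 0.5]
MOVE xyz cm [-11.86 -10.7    0.13] roll -10.06 roll7 0.68
t 0.98 pos [390.9 282.6 231.3] jaw 75.94 tilt 0.0 q [-0.73  0.39  0.06  1.97 -0.03  0.78  0.68] gap 85.8 F [1.2 0.5 0.5]
MOVE xyz cm [-22.31 -52.41   0.13] roll -10.06 roll7 0.68
```

move_arm([
  {"x": -12.0,"y": -10.5,"z": 0,"roll": -7,"fingers": -1},
  {"x": -12.0,"y": -10.5,"z": 0,"roll": -10,"fingers": -1},
  {"x": -12.0,"y": -10.5,"z": 0,"roll": -10,"fingers": -1},
  {"x": -23,"y": -52.5,"z": 0,"roll": -10,"fingers": -1},
  {"x": -23,"y": -52.5,"z": 0,"roll": -10,"fingers": -1},
  {"x": -23,"y": -52.5,"z": 0,"roll": -10,"fingers": -1},
  {"x": -23,"y": -52.5,"z": 0,"roll": -10,"fingers": -1},
  {"x": -23,"y": -52.5,"z": 0,"roll": -10,"fingers": -1},
  {"x": -23,"y": -52.5,"z": 0,"roll": -10,"fingers": -1},
  {"x": -23,"y": -52.5,"z": 0,"roll": -10,"fingers": -1},
])

```text
time_s: 1.82
ee_pos: [475.8, -109.8, 231.3]
tool_rot: [-0.112, -3.14, -0.0]
wrist_force: [1.1, 0.9, -0.2]
finger_gap: 85.5
```

```bash

python3 -c "
from h import *
plan(500,-315,230,86)"
```

```text
t 1.82 pos [ 475.8 -109.8  231.3] jaw 85.92 tilt 0.01 q [ 0.12  0.4   0.07  1.96 -0.04  0.78  1.71] gap 85.5 F [ 1.1  0.9 -0.2]
MOVE xyz cm [ -3.87 -20.3    0.13] roll -0.08 roll7 1.71
```

move_arm([
  {"x": -3.9,"y": -20.3,"z": 0,"roll": 0,"fingers": -1},
  {"x": -3.9,"y": -20.3,"z": 0,"roll": 0,"fingers": -1},
  {"x": -3.9,"y": -20.3,"z": 0,"roll": 0,"fingers": -1},
  {"x": -3.9,"y": -20.3,"z": 0,"roll": 0,"fingers": -1},
  {"x": -3.9,"y": -20.3,"z": 0,"roll": 0,"fingers": -1},
  {"x": -3.9,"y": -20.3,"z": 0,"roll": 0,"fingers": -1},
  {"x": -3.9,"y": -20.3,"z": 0,"roll": 0,"fingers": -1},
  {"x": -3.9,"y": -20.3,"z": 0,"roll": 0,"fingers": -1},
])

```text
time_s: 2.48
ee_pos: [500.4, -312.2, 230.7]
tool_rot: [-0.112, -3.139, -0.002]
wrist_force: [1.0, 2.0, -0.6]
finger_gap: 85.2
```

```bash

python3 - <<'E'
from h import *
plan(576,-334,120,86)
f=get("wrist","w1"); W=pts(f)
for lo,hi in ((24,40),(55,75)):
    m=((W[...,2]>lo)&(W[...,2]<hi)).astype(np.uint8); m[300:,:]=0
    n,l,s,c=cv2.connectedComponentsWithStats(m)
    for i in range(1,n):
        if s[i,4]<150: continue
        P=W[l==i]; r=cv2.minAreaRect(P[:,:2].astype(np.float32))
        print(lo,np.round(c[i]),s[i,4],"z",np.median(P[:,2]).round(1),np.round(r[0],1),np.round(r[1],1),round(r[2],1),f["img"][l==i].mean(0).round())
E
```

```text
t 2.48 pos [ 500.4 -312.2  230.7] jaw 85.91 tilt 0.1 q [ 0.46  0.54  0.09  1.69 -0.06  0.91  2.06] gap 85.2 F [ 1.   2.  -0.6]
MOVE xyz cm [-7.71 -1.65 11.06] roll -0.09 roll7 2.06
24 [458. 141.] 2305 z 29.6 [ 455.  -181.3] [40.4 52.7] 13.8 [224. 223. 223.]
24 [633. 180.] 704 z 30.6 [489.6 -29.5] [ 8.1 56.8] 89.4 [95. 95. 94.]
24 [284. 171.] 802 z 29.3 [ 471.5 -338.6] [40.  24.1] 2.3 [159. 158. 157.]
24 [367. 242.] 536 z 29.2 [ 541.  -264.5] [16.6 39.8] 20.9 [ 55. 132.  68.]
24 [501. 265.] 595 z 29.2 [ 573.2 -136.2] [17.4 40.5] 27.8 [ 50. 122.  63.]
24 [430. 267.] 454 z 29.2 [ 574.6 -204.4] [16.6 39.7] 87.5 [168. 168. 167.]
24 [298. 278.] 1073 z 29.6 [ 575.7 -334. ] [36.  39.1] 89.2 [214. 213. 213.]
55 [475. 146.] 389 z 61.5 [ 454.8 -181.3] [14.4 14.9] 15.2 [212. 212. 211.]
55 [280. 181.] 322 z 61.6 [ 471.5 -338.5] [14.1 14.1] 2.4 [145. 144. 144.]
55 [373. 255.] 285 z 61.5 [ 541.1 -264.5] [14.6 13.9] 20.5 [ 66. 160.  82.]
55 [ 60. 276.] 5400 z 64.0 [ 539.8 -536.4] [113.4  47. ] 84.3 [232. 229. 220.]
55 [519. 279.] 311 z 61.3 [ 573.4 -136.2] [15.7 14.1] 28.9 [ 57. 142.  72.]
55 [441. 286.] 297 z 61.4 [ 575.2 -204.6] [14.4 15.2] 88.6 [200. 199. 199.]
55 [296. 294.] 178 z 61.4 [ 573.4 -333.9] [14.2  8.5] 86.7 [203. 203. 202.]
```

View pics/w1.png

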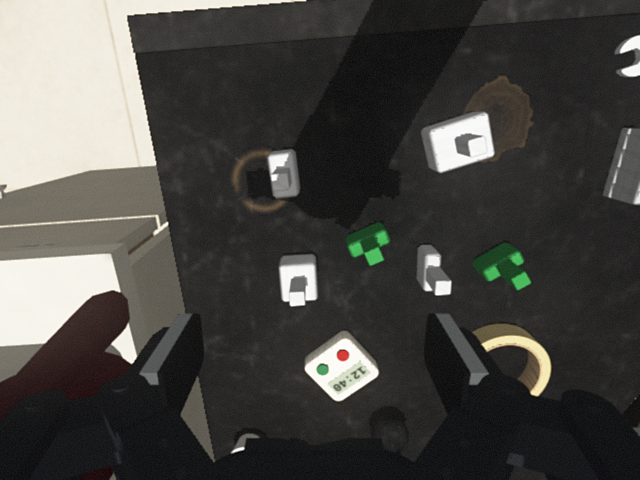

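Wrist view: spacer_36 is near pixel (298,278), spacer_24 near (284,171), and a green look-alike near (367,242). The depth data agree with the top view: spacer_36 at (575.8, −334.0) with yaw about 86.6°, spacer_24 at (471.5, −338.6) with yaw about 92.3°. Next I'll go above spacer_36.

move_arm([
  {"x": -7.7,"y": -1.7,"z": 3,"roll": -0.7,"fingers": 0},
  {"x": -7.7,"y": -1.7,"z": 6,"roll": -0.7,"fingers": 0},
  {"x": -7.7,"y": -1.7,"z": 11,"roll": -0.7,"fingers": 0},
  {"x": -7.7,"y": -1.7,"z": 11,"roll": -0.7,"fingers": 0},
  {"x": -7.7,"y": -1.7,"z": 11,"roll": -0.7,"fingers": 0},
  {"x": -7.7,"y": -1.7,"z": 11,"roll": -0.7,"fingers": 0},
  {"x": -7.7,"y": -1.7,"z": 11,"roll": -0.7,"fingers": 0},
])

```text
time_s: 3.12
ee_pos: [577.1, -335.0, 123.1]
tool_rot: [0.091, 3.138, -0.001]
wrist_force: [1.2, -0.0, 1.1]
finger_gap: 42.8
```

```bash

python3 - <<'E'
from h import *
plan(575.7,-334,36,86.6)
E
```

```text
t 3.12 pos [ 577.1 -335.   123.1] jaw 86.69 tilt 0.12 q [ 0.44  0.77  0.07  1.56 -0.07  0.81  2.06] gap 42.8 F [ 1.2 -0.   1.1]
MOVE xyz cm [0.17 0.1  8.71] roll 0.09 roll7 2.06
```

move_arm([
  {"x": 0.1,"y": 0.1,"z": 3,"roll": 0,"fingers": 0},
  {"x": 0.1,"y": 0.1,"z": 6,"roll": 0,"fingers": 0},
  {"x": 0.1,"y": 0.1,"z": 7.5,"roll": 0,"fingers": 0},
  {"x": 0.1,"y": 0.1,"z": 8.4,"roll": 0,"fingers": 0},
  {"x": 0.1,"y": 0.1,"z": 8.4,"roll": 0,"fingers": 0},
  {"x": 0.1,"y": 0.1,"z": 8.4,"roll": 0,"fingers": 0},
])

```text
time_s: 3.62
ee_pos: [576.4, -335.0, 39.3]
tool_rot: [0.093, 3.138, -0.002]
wrist_force: [-0.1, 0.1, 0.9]
finger_gap: 42.5
```

```bash

python3 - <<'E'
from h import *
plan(575.7,-334,36,86.6)
f=get("side","s1"); crop(f,290,390,150,250,6,"s1c")
E
```

```text
t 3.62 pos [ 576.4 -335.    39.3] jaw 86.62 tilt 0.16 q [ 0.45  0.88  0.06  1.6  -0.08  0.65  2.06] gap 42.5 F [-0.1  0.1  0.9]
MOVE xyz cm [0.07 0.1  0.33] roll 0.02 roll7 2.06
```

View pics/s1c.png

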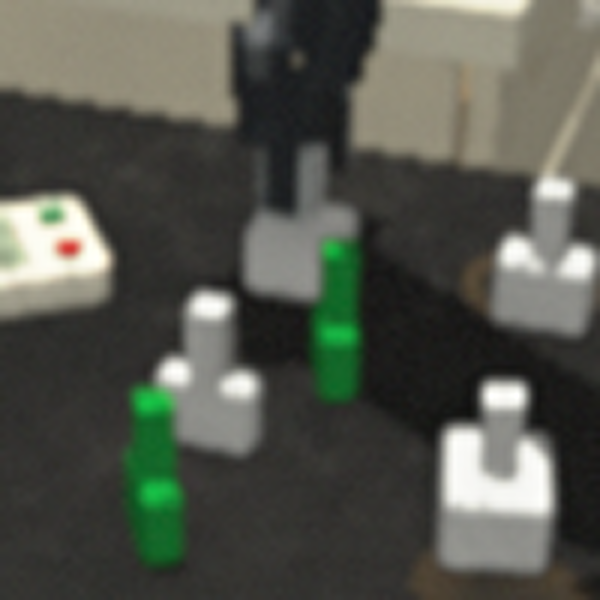

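The crop shows the fingers straddling spacer_36's post at about (300,175), clear of the green piece. Closing now.

move_arm([
  {"x": 0.05,"y": 0.1,"z": 0.2,"roll": 0,"fingers": 0},
  {"x": 0.05,"y": 0.1,"z": 0.2,"roll": 0,"fingers": 1},
  {"x": 0.05,"y": 0.1,"z": 0.2,"roll": 0,"fingers": 1},
  {"x": 0.05,"y": 0.1,"z": 0.2,"roll": 0,"fingers": 1},
  {"x": 0.05,"y": 0.1,"z": 0.2,"roll": 0,"fingers": 1},
  {"x": 0.05,"y": 0.1,"z": 0.2,"roll": 0,"fingers": 1},
  {"x": 0.05,"y": 0.1,"z": 0.2,"roll": 0,"fingers": 1},
  {"x": 0.05,"y": 0.1,"z": 0.2,"roll": 0,"fingers": 1},
])

```text
time_s: 4.33
ee_pos: [575.3, -333.6, 36.1]
tool_rot: [0.093, 3.139, -0.001]
wrist_force: [-2.0, 1.0, 5.8]
finger_gap: 12.9
```

```bash

python3 - <<'E'
from h import *
plan(575.7,-334,36,86.6)
E
```

```text
t 4.33 pos [ 575.3 -333.6   36.1] jaw 86.61 tilt 0.06 q [ 0.45  0.89  0.06  1.61 -0.08  0.65  2.06] gap 12.9 F [-2.   1.   5.8]
MOVE xyz cm [-0.04 -0.04  0.01] roll 0.01 roll7 2.06
```

move_arm([
  {"x": 0,"y": 0,"z": -2,"roll": 0,"fingers": 1},
  {"x": 0,"y": 0,"z": -5,"roll": 0,"fingers": 1},
  {"x": 0,"y": 0,"z": -8,"roll": 0,"fingers": 1},
  {"x": 0,"y": 0,"z": -11,"roll": 0,"fingers": 1},
  {"x": 0,"y": 0,"z": -14,"roll": 0,"fingers": 1},
  {"x": 0,"y": 0,"z": -14,"roll": 0,"fingers": 1},
  {"x": 0,"y": 0,"z": -14,"roll": 0,"fingers": 1},
])

```text
time_s: 4.92
ee_pos: [575.7, -334.0, 176.9]
tool_rot: [0.093, 3.137, -0.003]
wrist_force: [-0.1, 0.2, -2.2]
finger_gap: 13.0
```

```bash

python3 - <<'E'
from h import *
plan(494.3,38.7,175,82.65)
E
```

```text
t 4.92 pos [ 575.7 -334.   176.9] jaw 86.61 tilt 0.2 q [ 0.44  0.71  0.08  1.53 -0.07  0.9   2.05] gap 13.0 F [-0.1  0.2 -2.2]
MOVE xyz cm [10.33 36.72  0.1 ] roll 3.96 roll7 2.05
```

move_arm([
  {"x": 0.6,"y": 2,"z": 0,"roll": 1,"fingers": 1},
  {"x": 1.5,"y": 5.5,"z": 0,"roll": 2,"fingers": 1},
  {"x": 2.6,"y": 9.2,"z": 0,"roll": 3,"fingers": 1},
  {"x": 3.6,"y": 13,"z": 0,"roll": 4,"fingers": 1},
  {"x": 4.7,"y": 16.7,"z": 0,"roll": 4,"fingers": 1},
  {"x": 5.7,"y": 20.4,"z": 0,"roll": 4,"fingers": 1},
  {"x": 6.7,"y": 24,"z": 0,"roll": 4,"fingers": 1},
  {"x": 7.7,"y": 27.4,"z": 0,"roll": 4,"fingers": 1},
  {"x": 8.5,"y": 30,"z": 0,"roll": 4,"fingers": 1},
  {"x": 9,"y": 32,"z": 0,"roll": 4,"fingers": 1},
])

```text
time_s: 5.75
ee_pos: [501.1, -5.4, 173.5]
tool_rot: [-0.197, -3.13, -0.001]
wrist_force: [0.3, -0.2, -2.5]
finger_gap: 12.5
```

```bash

python3 - <<'E'
from h import *
plan(494.3,38.7,130,82.65)
E
```

```text
t 5.75 pos [501.1  -5.4 173.5] jaw 82.8 tilt 0.29 q [-0.13  0.51  0.12  1.99 -0.09  0.66  1.5 ] gap 12.5 F [ 0.3 -0.2 -2.5]
MOVE xyz cm [1.21 4.29 4.36] roll 0.15 roll7 1.5
```

move_arm([
  {"x": 0.8,"y": 2.5,"z": 2,"roll": 0,"fingers": 1},
  {"x": 1.2,"y": 4.4,"z": 4,"roll": 0,"fingers": 1},
  {"x": 1.2,"y": 4.4,"z": 5,"roll": 0,"fingers": 1},
  {"x": 1.2,"y": 4.4,"z": 5,"roll": 0,"fingers": 1},
  {"x": 1.2,"y": 4.4,"z": 5,"roll": 0,"fingers": 1},
  {"x": 1.2,"y": 4.4,"z": 5,"roll": 0,"fingers": 1},
  {"x": 1.2,"y": 4.4,"z": 5,"roll": 0,"fingers": 1},
])

```text
time_s: 6.33
ee_pos: [498.2, 35.2, 125.8]
tool_rot: [0.206, 3.134, -0.001]
wrist_force: [-0.1, 0.1, -1.6]
finger_gap: 12.4
```

```bash

python3 - <<'E'
from h import *
plan(494.3,38.7,130,82.65)
for n in("wrist","side","top"):get(n,n[0]+"2")
crop(pickle.load(open("s2.pkl","rb")),260,380,220,340,5,"s2c")
E
```

```text
t 6.33 pos [498.2  35.2 125.8] jaw 82.5 tilt 0.06 q [-0.2   0.58  0.11  2.04 -0.11  0.53  1.43] gap 12.4 F [-0.1  0.1 -1.6]
MOVE xyz cm [ 0.43  0.29 -0.42] roll -0.15 roll7 1.43
```

View pics/w2.png

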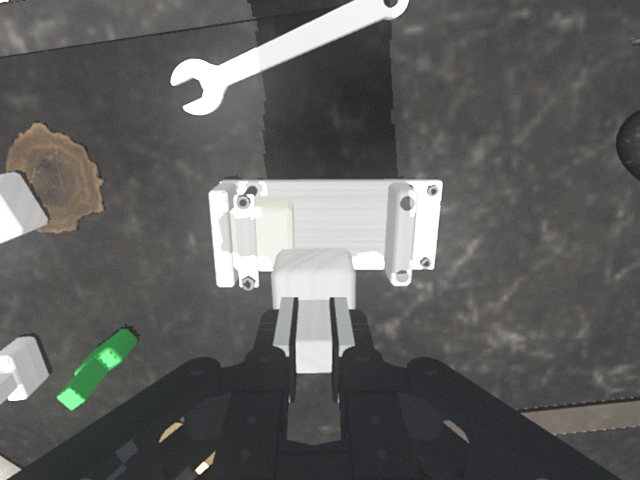

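View pics/s2c.png

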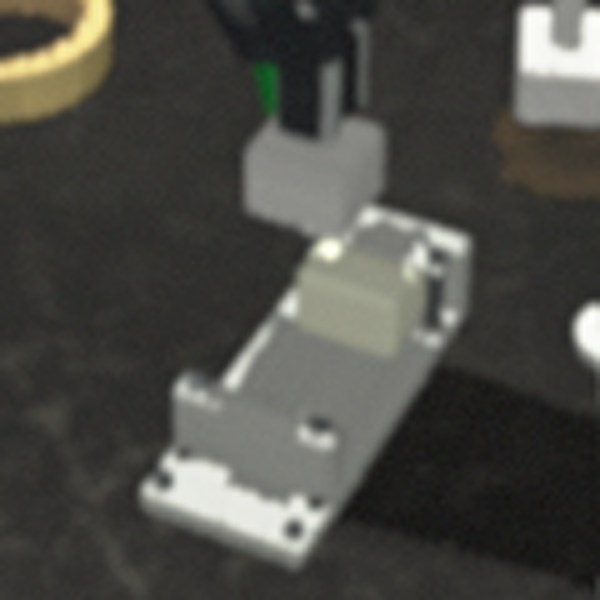

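Wrist view: the held spacer (pixels 272–355 × 250–310) is square to the fixture, just to the side of the specimen edge at column 294. The stop's face is at column 387. Next I'll measure both precisely.

```bash
cat >> h.py <<'E'
def fixmeasure(f,z0=8,z1=60,mask=None):
    W=pts(f); C=np.array([495.08,44.66])
    Q=W[...,:2]-C
    m=(W[...,2]>z0)&(W[...,2]<z1)&(np.hypot(Q[...,0],Q[...,1])<100)
    return W,m
E
python3 - <<'E'
from h import *
f=pickle.load(open("w2.pkl","rb")); W=pts(f)
C=np.array([495.08,44.66])
m=(W[...,2]>7)&(W[...,2]<47)&(np.hypot(*np.moveaxis(W[...,:2]-C,-1,0))<100)
P=W[m]; r=cv2.minAreaRect(P[:,:2].astype(np.float32)); print("fixture all",r)
a=np.radians(82.65); e=np.array([np.cos(a),np.sin(a)]); n=np.array([-e[1],e[0]])
def fx(P): d=P[:,:2]-C; return d@e,d@n
# top-of-stop & specimen face edges; line direction of the stop
x,y=fx(P); z=P[:,2]
s=(z>35)&(x>34)&(x<64); print("stop top x",np.percentile(x[s],[1,5,50,95,99]).round(2), "rect",cv2.minAreaRect(P[s][:,:2].astype(np.float32)))
for lo,hi in((12,18),(18,24),(24,30),(30,35)):
    s=(z>lo)&(z<hi)&(x>30)&(x<48); 
    if s.sum(): print("stop z",lo,np.median(x[s]).round(2),s.sum())
    s=(z>lo)&(z<hi)&(x>-32)&(x<-10); 
    if s.sum(): print("spec z",lo,np.median(x[s]).round(2),s.sum())
s=(z>38)&(x>-40)&(x<-20); print("spec top max x",np.percentile(x[s],[95,99]))
s=(z>7)&(z<13)&(x>-10)&(x<30); print("floor",np.median(z[s]),"y",y[s].min(),y[s].max())
# held block
m=(W[...,2]>80)&(W[...,2]<124)&(np.hypot(*np.moveaxis(W[...,:2]-[498,35],-1,0))<40); m[312:]=0
P=W[m];x,y=fx(P); print("held",P.shape,np.percentile(P[:,2],[1,50,99]).round(1)); 
for lo in range(85,125,5):
    s=(P[:,2]>lo)&(P[:,2]<=lo+5)
    if s.sum()>20: print(lo,"x",np.percentile(x[s],[0,1,99,100]).round(1),"y",np.percentile(y[s],[1,99]).round(1),s.sum())
r=cv2.minAreaRect(P[:,:2].astype(np.float32)); print(r)
S=state(); d=S["ee_pos"][:2]-C; print("tcp in fixture",d@e,d@n)
E
```

```text
fixture all ((495.3890380859375, 45.96732711791992), (150.36227416992188, 64.32481384277344), 82.56131744384766)
stop top x [39.32 39.73 45.5  52.35 53.23] rect ((501.23089599609375, 90.59464263916016), (14.715943336486816, 64.34864807128906), 83.10393524169922)
stop z 12 39.47 149
spec z 12 -24.02 38
stop z 18 39.42 175
spec z 18 -24.99 58
stop z 24 39.41 201
spec z 24 -25.04 49
stop z 30 39.46 160
spec z 30 -24.7 51
spec top max x [-25.71318459 -24.58122767]
floor 9.84852178546592 y -31.86227176174835 31.90619913576557
held (4272, 3) [ 93.4 118.2 122.7]
90 x [-28.1 -27.9   7.4   7.5] y [10.8 14.4] 124
95 x [-27.9 -27.5   7.2   7.7] y [11.1 14.5] 269
100 x [-28.2 -27.8   7.2   7.6] y [10.9 14.5] 290
105 x [-28.2 -27.4   7.3   7.7] y [11.3 14.5] 313
110 x [-28.4 -27.8   7.1   7.6] y [11.2 14.5] 352
115 x [-28.2 -27.7   7.6   8. ] y [-3.9 14.2] 2449
120 x [-25.3 -24.6   4.7   5.9] y [ 0.2 11.8] 475
((489.137451171875, 35.16227340698242), (36.234840393066406, 20.132843017578125), 83.51394653320312)
tcp in fixture -8.42205816187282 -4.204309412686496
```

```bash
cat > m.py <<'E'
from h import *
C=np.array([495.08,44.66]); a=np.radians(82.65); e=np.array([np.cos(a),np.sin(a)]); n=np.array([-e[1],e[0]])
def fx(P): d=P[...,:2]-C; return d@e,d@n
def rep(name,zb):  # zb = z of block bottom
    S0=state(); f=get(name,name+"_t%d"%(S0["time_s"]*100)); W=pts(f); S=state(); x,y=fx(W); z=W[...,2]
    tx,ty=fx(S0["ee_pos"]); print(name,"t",round(S0["time_s"],2),"tcp fix",tx.round(2),ty.round(2),"z",S0["ee_pos"][2].round(1),"dpos during",(S["ee_pos"]-S0["ee_pos"]).round(2))
    R0=(np.abs(x)<85)&(np.abs(y)<45)
    m=R0&(z>7)&(z<13)
    r=cv2.minAreaRect(np.stack([x[m],y[m]],1).astype(np.float32)); print(" base",np.round(r[0],2),np.round(r[1],1),round(r[2],2))
    for lab,lo,hi in(("spec",-32,-16),("stop",33,44)):
        m=R0&(z>16)&(z<34)&(x>lo)&(x<hi)&(abs(y)<30)
        if m.sum()>20: print(" ",lab,np.percentile(x[m],[5,50,95]).round(2),m.sum())
    m=R0&(z>zb+8)&(z<zb+26)&(abs(x-tx)<26)&(abs(y-ty)<30)
    if m.sum()>20:
        print("  block x",np.percentile(x[m],[1,99]).round(2),"y",np.percentile(y[m],[1,99]).round(2),m.sum())
    return f,W,x,y,z
E
python3 - <<'E'
from m import *
rep("wrist",90);rep("side",90)
plan(494.3,38.7,130,82.65)
E
```

```text
wrist t 6.48 tcp fix -8.42 -4.2 z 125.9 dpos during [-0.09  0.22 -0.06]
 base [1.8  0.01] [149.1  63.9] 0.01
  spec [-31.12 -24.54 -23.54] 152
  stop [39.21 39.42 39.68] 485
  block x [-27.19   7.97] y [11.   14.65] 1145
side t 6.53 tcp fix -8.22 -4.09 z 125.8 dpos during [-0.11  0.15 -0.08]
 base [4.77 2.21] [149.8  62.8] 0.08
  spec [-26.65 -22.09 -20.2 ] 166
  block x [-22.44  12.47] y [-23.46  15.9 ] 297
t 6.58 pos [498.   36.1 125.7] jaw 82.57 tilt 0.05 q [-0.2   0.58  0.11  2.04 -0.11  0.53  1.43] gap 12.1 F [ 0.8  0.3 -1.7]
MOVE xyz cm [ 0.4   0.21 -0.43] roll -0.08 roll7 1.43
```

move_arm([
  {"x": 0.5,"y": 0.4,"z": 1,"roll": 0,"fingers": 1},
  {"x": 0.5,"y": 0.4,"z": 2,"roll": 0,"fingers": 1},
  {"x": 0.5,"y": 0.4,"z": 3,"roll": 0,"fingers": 1},
  {"x": 0.5,"y": 0.4,"z": 3.8,"roll": 0,"fingers": 1},
  {"x": 0.5,"y": 0.4,"z": 3.8,"roll": 0,"fingers": 1},
  {"x": 0.5,"y": 0.4,"z": 3.8,"roll": 0,"fingers": 1},
  {"x": 0.5,"y": 0.4,"z": 3.8,"roll": 0,"fingers": 1},
  {"x": 0.5,"y": 0.4,"z": 3.8,"roll": 0,"fingers": 1},
  {"x": 0.5,"y": 0.4,"z": 3.8,"roll": 0,"fingers": 1},
])

```text
time_s: 7.33
ee_pos: [493.6, 41.1, 87.7]
tool_rot: [0.202, 3.134, 0.0]
wrist_force: [0.1, 1.0, -2.0]
finger_gap: 12.8
```

```bash

python3 - <<'E'
from m import *
rep("wrist",52);rep("side",52)
plan(494.3,38.7,130,82.65)
for k in("wrist","side"):
    import glob,os
    p=max(glob.glob(f"pics/{k}_t*.png"),key=os.path.getmtime); print(p)
    im=cv2.imread(p)
    im=im[160:320,190:470] if k=="wrist" else im[240:340,270:380]
    s=2.8 if k=="wrist" else 6
    cv2.imwrite(f"pics/{k}3.png",cv2.resize(im,None,fx=s,fy=s,interpolation=cv2.INTER_CUBIC))
E
```

```text
wrist t 7.33 tcp fix -3.7 1.02 z 87.7 dpos during [-0.04  0.03 -0.02]
 base [ 1.94 -0.31] [148.8  64.6] 0.02
  spec [-31.33 -26.05 -23.54] 213
  stop [39.2  39.43 39.71] 687
  block x [-22.58  12.74] y [15.28 19.91] 1152
side t 7.38 tcp fix -3.68 1.06 z 87.7 dpos during [-0.07  0.01 -0.02]
 base [3.71 2.25] [ 62.8 150.4] 89.86
  spec [-30.51 -22.71 -20.7 ] 63
  block x [-18.24  17.12] y [-17.82  21.3 ] 292
t 7.43 pos [493.5  41.2  87.6] jaw 82.62 tilt 0.04 q [-0.2   0.64  0.09  2.07 -0.13  0.43  1.43] gap 12.8 F [-0.1 -0.8 -2.1]
MOVE xyz cm [-0.11 -0.23 -4.24] roll -0.03 roll7 1.43
pics/wrist_t733.png
pics/side_t738.png
```

View pics/wrist3.png

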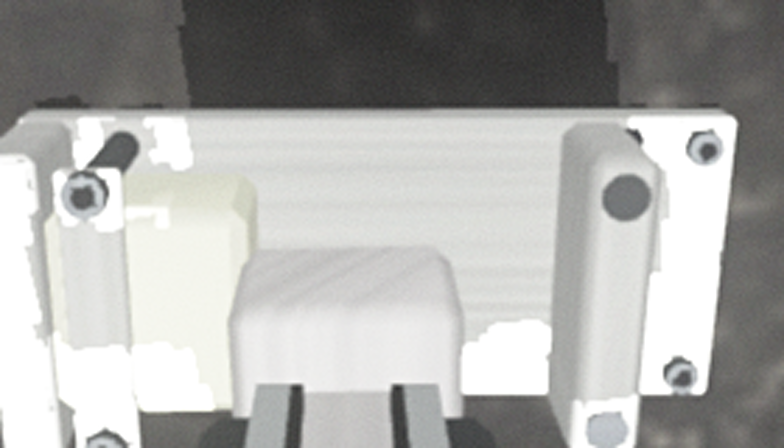

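View pics/side3.png

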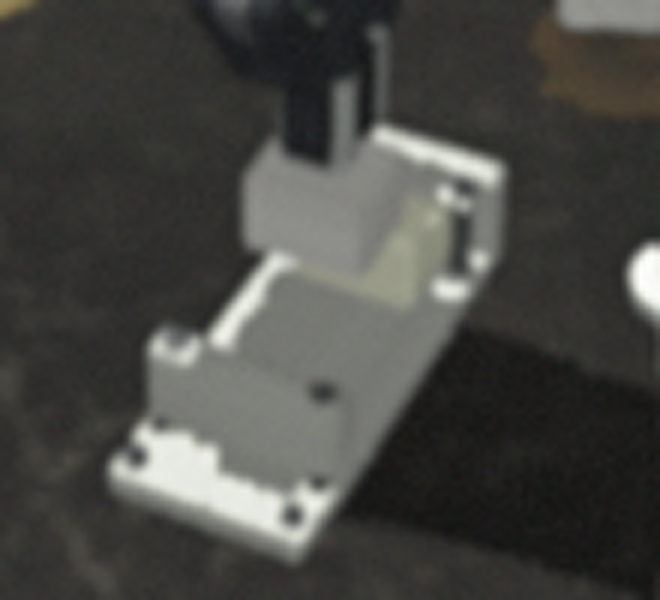

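Block seems centred in y. In x, the estimates of its centre run from −6.6 (wrist) to −4.3 (side) against a target of −6. I'll shift +2.5 mm away from the specimen and lower it to just above the floor. Then I'll re-measure with everything at the same level.

move_arm([
  {"x": 0,"y": 0.25,"z": 0,"roll": 0,"fingers": 1},
  {"x": 0,"y": 0.25,"z": 0.5,"roll": 0,"fingers": 1},
  {"x": 0,"y": 0.25,"z": 1,"roll": 0,"fingers": 1},
  {"x": 0,"y": 0.25,"z": 1.5,"roll": 0,"fingers": 1},
  {"x": 0,"y": 0.25,"z": 2,"roll": 0,"fingers": 1},
  {"x": 0,"y": 0.25,"z": 2.5,"roll": 0,"fingers": 1},
  {"x": 0,"y": 0.25,"z": 3.0,"roll": 0,"fingers": 1},
  {"x": 0,"y": 0.25,"z": 3.5,"roll": 0,"fingers": 1},
  {"x": 0,"y": 0.25,"z": 3.7,"roll": 0,"fingers": 1},
  {"x": 0,"y": 0.25,"z": 3.7,"roll": 0,"fingers": 1},
])

```text
time_s: 8.27
ee_pos: [493.1, 43.5, 49.6]
tool_rot: [-0.202, -3.134, 0.0]
wrist_force: [-0.1, 0.7, -1.5]
finger_gap: 12.9
```

```bash
cat >> m.py <<'E'
def crops(tag):
    import glob,os
    for k in("wrist","side"):
        p=max(glob.glob(f"pics/{k}_t*.png"),key=os.path.getmtime)
        im=cv2.imread(p)
        im=im[160:340,190:470] if k=="wrist" else im[230:330,270:380]
        s=2.8 if k=="wrist" else 6
        cv2.imwrite(f"pics/{k}{tag}.png",cv2.resize(im,None,fx=s,fy=s,interpolation=cv2.INTER_CUBIC))
E
python3 - <<'E'
from m import *
rep("wrist",14);rep("side",14)
plan(494.3,38.7,46,82.65)
crops(4)
E
```

```text
wrist t 8.27 tcp fix -1.37 1.78 z 49.6 dpos during [0.23 0.01 0.35]
 base [ 1.83 -0.17] [ 64.8 149.6] 89.8
  spec [-30.99 -23.64 -17.11] 631
  stop [39.18 39.44 39.74] 1113
  block x [-27.22  14.84] y [-5.16 20.71] 1898
side t 8.32 tcp fix -1.34 1.56 z 50.0 dpos during [0.21 0.05 0.24]
 base [6.94 3.01] [ 62.9 145.9] 88.79
  spec [-30.42 -25.04 -21.48] 34
  block x [-26.49  19.56] y [-18.19  22.  ] 292
t 8.37 pos [493.6  43.6  50.2] jaw 82.61 tilt 0.01 q [-0.19  0.71  0.07  2.09 -0.14  0.35  1.43] gap 12.6 F [ 1.8 -0.3 -1.2]
MOVE xyz cm [-0.13 -0.48  0.42] roll -0.04 roll7 1.43
```

View pics/wrist4.png

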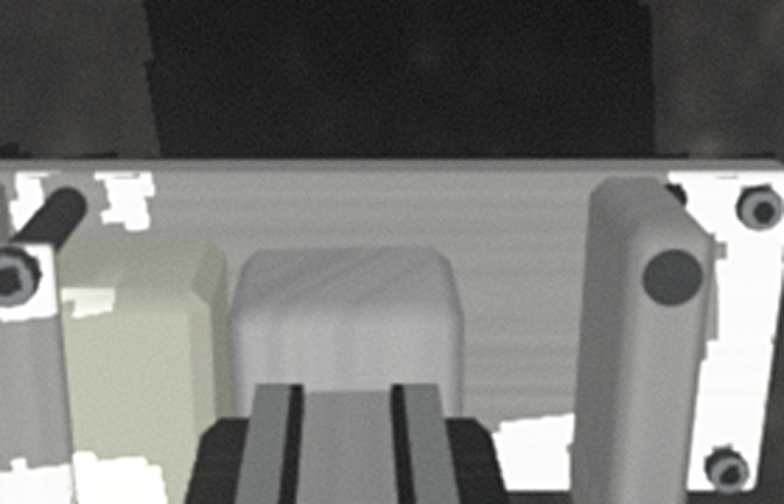

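View pics/side4.png

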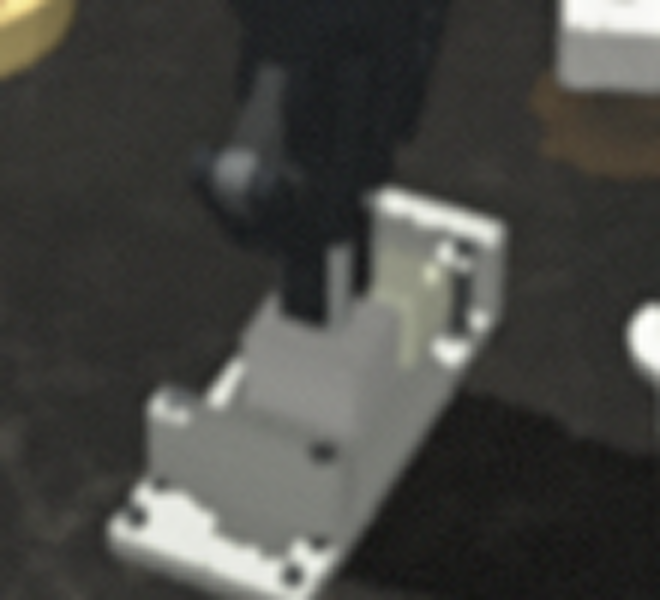

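Wrist depth: specimen face −23.6, stop face +39.4, and block right face about +14.9. That leaves about 2.4 mm to the specimen, so I'll shift 1.5 mm toward it and set the block down.

move_arm([
  {"x": -0.1,"y": -0.1,"z": 0,"roll": 0,"fingers": 1},
  {"x": -0.1,"y": -0.15,"z": 0,"roll": 0,"fingers": 1},
  {"x": -0.1,"y": -0.15,"z": 0.1,"roll": 0,"fingers": 1},
  {"x": -0.1,"y": -0.15,"z": 0.2,"roll": 0,"fingers": 1},
  {"x": -0.1,"y": -0.15,"z": 0.3,"roll": 0,"fingers": 1},
  {"x": -0.1,"y": -0.15,"z": 0.3,"roll": 0,"fingers": 1},
  {"x": -0.1,"y": -0.15,"z": 0.3,"roll": 0,"fingers": 1},
  {"x": -0.1,"y": -0.15,"z": 0.3,"roll": 0,"fingers": 1},
])

```text
time_s: 9.03
ee_pos: [494.3, 42.0, 47.3]
tool_rot: [-0.202, -3.135, -0.0]
wrist_force: [-0.6, 1.0, -2.0]
finger_gap: 12.5
```

```bash

python3 - <<'E'
from m import *
f,W,x,y,z=rep("wrist",11)
m=(abs(y)<25)&(z>20)&(z<34)&(x>5)&(x<22); print("block right face",np.percentile(x[m],[5,50,90,97]).round(2),m.sum())
m=(abs(y+15)<8)&(z>20)&(z<34)&(x>-30)&(x<-20); print("spec face",np.percentile(x[m],[5,50,90,97]).round(2),m.sum())
plan(494.3,38.7,46,82.65)
crops(5)
E
```

```text
wrist t 9.03 tcp fix -2.7 0.4 z 47.3 dpos during [-0.   -0.01  0.02]
 base [ 1.46 -0.15] [149.9  64.6] 0.01
  spec [-30.93 -23.67 -17.  ] 617
  stop [39.18 39.44 39.81] 1199
  block x [-28.17  13.36] y [-3.78 20.84] 1552
block right face [ 5.42  9.09 12.93 13.68] 210
spec face [-23.52 -23.52 -23.52 -23.52] 2
t 9.08 pos [494.3  42.   47.3] jaw 82.62 tilt 0.0 q [-0.19  0.72  0.07  2.08 -0.14  0.34  1.44] gap 12.6 F [-0.1  0.2 -1.2]
MOVE xyz cm [-0.04 -0.33  0.13] roll -0.03 roll7 1.44
```

View pics/wrist5.png

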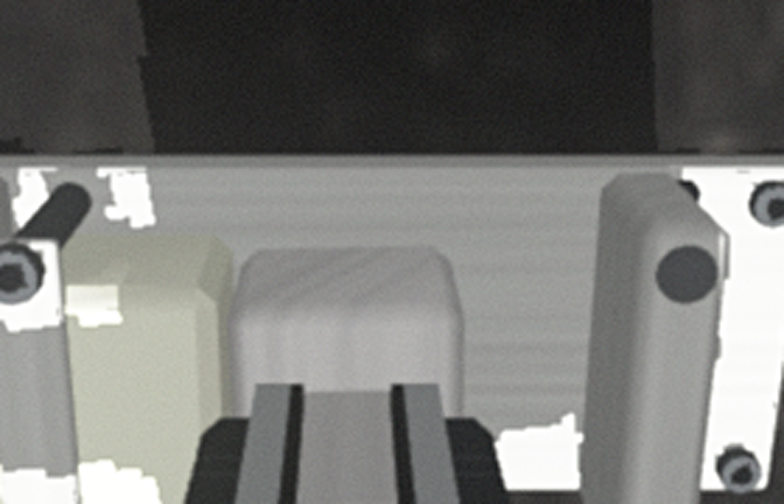

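move_arm([
  {"x": 0,"y": 0,"z": 0.05,"roll": 0,"fingers": 1},
  {"x": 0,"y": 0,"z": 0.1,"roll": 0,"fingers": 1},
  {"x": 0,"y": 0,"z": 0.13,"roll": 0,"fingers": 1},
  {"x": 0,"y": 0,"z": 0.13,"roll": 0,"fingers": 1},
  {"x": 0,"y": 0,"z": 0.13,"roll": 0,"fingers": 1},
  {"x": 0,"y": 0,"z": 0.13,"roll": 0,"fingers": 1},
])

```text
time_s: 9.58
ee_pos: [494.4, 42.1, 46.1]
tool_rot: [0.202, 3.135, 0.0]
wrist_force: [-0.6, -0.4, 0.7]
finger_gap: 12.9
```

move_arm([
  {"x": 0,"y": 0,"z": 0.05,"roll": 0,"fingers": 1},
  {"x": 0,"y": 0,"z": 0.05,"roll": 0,"fingers": 1},
  {"x": 0,"y": 0,"z": 0.05,"roll": 0,"fingers": 1},
])

```text
time_s: 9.83
ee_pos: [494.4, 42.1, 46.1]
tool_rot: [0.202, 3.135, 0.0]
wrist_force: [-2.3, 0.5, 7.3]
finger_gap: 12.7
```

Seated: Fz is +7 N and z has stopped at 46.1. I'll release partially, open a bit more, and lift.

move_arm([
  {"x": 0,"y": 0,"z": 0,"roll": 0,"fingers": 0.4},
  {"x": 0,"y": 0,"z": 0,"roll": 0,"fingers": 0.4},
  {"x": 0,"y": 0,"z": 0,"roll": 0,"fingers": 0.4},
  {"x": 0,"y": 0,"z": 0,"roll": 0,"fingers": 0.3},
  {"x": 0,"y": 0,"z": -2,"roll": 0,"fingers": 0.3},
  {"x": 0,"y": 0,"z": -5,"roll": 0,"fingers": 0.3},
  {"x": 0,"y": 0,"z": -9,"roll": 0,"fingers": 0.3},
  {"x": 0,"y": 0,"z": -13,"roll": 0,"fingers": 0.3},
  {"x": 0,"y": 0,"z": -15,"roll": 0,"fingers": 0.3},
  {"x": 0,"y": 0,"z": -15,"roll": 0,"fingers": 0.3},
])

```text
time_s: 10.67
ee_pos: [497.5, 42.2, 200.0]
tool_rot: [0.202, 3.126, 0.003]
wrist_force: [0.8, -0.3, 0.7]
finger_gap: 30.3
```

```bash
cat >> m.py <<'E'
def gapmeas(f,tag=""):
    W=pts(f);x,y=fx(W);z=W[...,2]
    for lab,a0,a1,b0,b1 in(("blocktop",-26,30,35,44),("post",-26,36,66,76)):
        m=(x>a0)&(x<a1)&(abs(y)<30)&(z>b0)&(z<b1)
        if m.sum()>30:
            q=np.stack([x[m],y[m]],1).astype(np.float32); print(tag,lab,m.sum(),"x",np.percentile(q[:,0],[1,99]).round(2),"y",np.percentile(q[:,1],[1,99]).round(2),"rect",[np.round(k,2) for k in cv2.minAreaRect(q)],"z",np.median(z[m]).round(1))
E
python3 - <<'E'
from m import *
for k in("wrist","top"):
    f,W,x,y,z=rep(k,10); gapmeas(f,k)
    if k=="wrist": crop(f,190,470,140,340,2.8,"wrist6")
plan(471.5,-338.6,150,2.3)
E
```

```text
wrist t 10.67 tcp fix -2.13 -2.68 z 200.0 dpos during [-1.49 -0.03 -2.3 ]
 base [ 1.79 -0.26] [149.3  64.3] 0.02
  spec [-30.48 -23.63 -17.38] 128
  stop [39.25 39.38 39.6 ] 201
  block x [-27.42  14.15] y [-16.51  20.64] 271
wrist blocktop 1724 x [-25.67  14.  ] y [-20.75  18.5 ] rect [array([-5.47, -1.52]), array([41.32, 40.96]), np.float64(89.74)] z 39.4
wrist post 385 x [-10.51   3.31] y [-8.24  5.85] rect [array([-3.59, -1.26]), array([13.88, 14.46]), np.float64(0.16)] z 71.6
top t 10.72 tcp fix -2.35 -1.21 z 197.7 dpos during [-1.35 -0.05 -1.63]
 base [0.19 0.18] [149.6  63.5] 0.0
  stop [38.18 38.52 39.57] 24
  block x [-27.77  13.71] y [-13.55  20.06] 47
top blocktop 159 x [-25.73  12.91] y [-11.13  18.32] rect [array([-6.19,  2.99]), array([39.47, 31.94]), np.float64(1.82)] z 38.5
top post 42 x [-11.28   2.54] y [-6.92  6.04] rect [array([-4.39,  0.11]), array([13.29, 12.85]), np.float64(7.02)] z 70.9
t 10.77 pos [494.6  42.1 196.1] jaw 82.62 tilt 0.1 q [-0.24  0.46  0.14  1.98 -0.09  0.7   1.4 ] gap 29.7 F [ 0.5  0.3 -0.2]
MOVE xyz cm [ -2.59 -38.06   4.59] roll 80.32 roll7 1.4
```

View pics/wrist6.png

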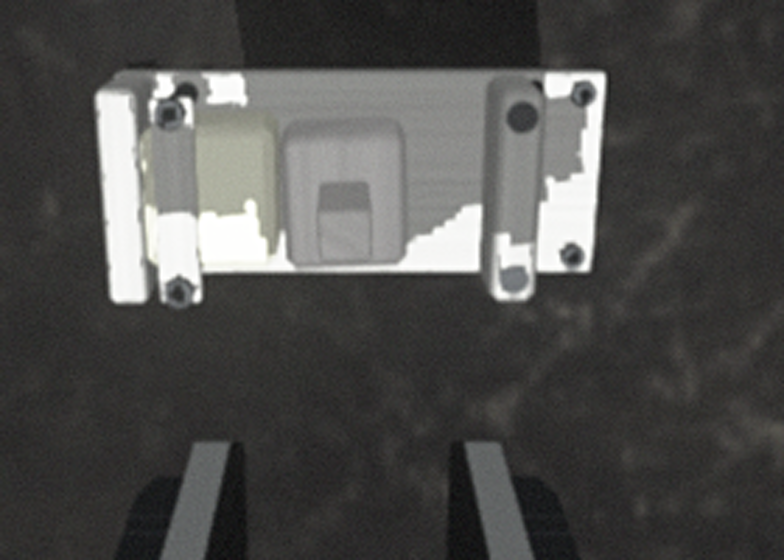

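Spacer_36 stands square, but about 1.5 mm from the specimen face, leaving only about 25.5 mm for the 24. I'll regrip it and slide it 1.1 mm closer.

move_arm([
  {"x": 0,"y": 0,"z": 4,"roll": 0,"fingers": 0.3},
  {"x": 0,"y": 0,"z": 8,"roll": 0,"fingers": 0.3},
  {"x": 0,"y": 0,"z": 11,"roll": 0,"fingers": 0.3},
  {"x": 0,"y": 0,"z": 13,"roll": 0,"fingers": 0.3},
  {"x": 0,"y": 0,"z": 14.5,"roll": 0,"fingers": 0.3},
  {"x": 0,"y": 0,"z": 14.6,"roll": 0,"fingers": 0.3},
  {"x": 0,"y": 0,"z": 14.6,"roll": 0,"fingers": 0.3},
  {"x": 0,"y": 0,"z": 14.6,"roll": 0,"fingers": 0.3},
])

```text
time_s: 11.43
ee_pos: [494.1, 41.9, 49.3]
tool_rot: [-0.202, -3.134, 0.0]
wrist_force: [-0.8, 0.2, 0.5]
finger_gap: 30.0
```

```bash

python3 - <<'E'
from m import *
plan(494.4,42.1,46.6,82.62)
E
```

```text
t 11.43 pos [494.1  41.9  49.3] jaw 82.61 tilt 0.05 q [-0.19  0.72  0.07  2.08 -0.14  0.35  1.44] gap 30.0 F [-0.8  0.2  0.5]
MOVE xyz cm [-0.03  0.03  0.27] roll -0.01 roll7 1.44
```

move_arm([
  {"x": 0,"y": 0,"z": 0.2,"roll": 0,"fingers": 1},
  {"x": 0,"y": 0,"z": 0.2,"roll": 0,"fingers": 1},
  {"x": 0,"y": 0,"z": 0.2,"roll": 0,"fingers": 1},
  {"x": 0,"y": 0,"z": 0.2,"roll": 0,"fingers": 1},
  {"x": 0,"y": 0,"z": 0.2,"roll": 0,"fingers": 1},
  {"x": 0,"y": -0.05,"z": 0.2,"roll": 0,"fingers": 1},
  {"x": 0,"y": -0.11,"z": 0.2,"roll": 0,"fingers": 1},
  {"x": 0,"y": -0.11,"z": 0.2,"roll": 0,"fingers": 1},
  {"x": 0,"y": -0.11,"z": 0.2,"roll": 0,"fingers": 1},
])

```text
time_s: 12.18
ee_pos: [494.9, 42.0, 48.2]
tool_rot: [0.201, 3.134, 0.002]
wrist_force: [-1.5, 2.9, 5.1]
finger_gap: 12.3
```

```bash

python3 - <<'E'
from m import *
plan(494.4,42.1,46.6,82.62)
E
```

```text
t 12.18 pos [494.9  42.   48.2] jaw 82.66 tilt 0.12 q [-0.19  0.72  0.07  2.08 -0.14  0.34  1.44] gap 12.3 F [-1.5  2.9  5.1]
MOVE xyz cm [0.05 0.01 0.16] roll 0.04 roll7 1.44
```

move_arm([
  {"x": 0,"y": 0,"z": -0.1,"roll": 0,"fingers": 1},
  {"x": 0,"y": -0.03,"z": -0.15,"roll": 0,"fingers": 1},
  {"x": 0,"y": -0.03,"z": -0.15,"roll": 0,"fingers": 1},
  {"x": 0,"y": -0.03,"z": -0.15,"roll": 0,"fingers": 1},
  {"x": 0,"y": -0.03,"z": -0.15,"roll": 0,"fingers": 1},
])

```text
time_s: 12.6
ee_pos: [493.9, 40.5, 48.8]
tool_rot: [-0.202, -3.135, 0.0]
wrist_force: [-0.1, -0.4, -2.2]
finger_gap: 12.6
```

```bash

python3 - <<'E'
from m import *
plan(494.4,42.1,46.6,82.62)
f,W,x,y,z=rep("wrist",11)
crop(f,190,470,140,340,2.8,"wrist7")
plan(494.4,42.1,46.6,82.62)
E
```

```text
t 12.6 pos [493.9  40.5  48.8] jaw 82.61 tilt 0.03 q [-0.19  0.72  0.07  2.09 -0.14  0.34  1.44] gap 12.6 F [-0.1 -0.4 -2.2]
MOVE xyz cm [-0.03  0.16  0.22] roll -0.01 roll7 1.44
wrist t 12.6 tcp fix -4.25 0.6 z 48.8 dpos during [ 0.   -0.02 -0.01]
 base [ 1.72 -0.12] [ 65.3 149.4] 89.68
  spec [-31.09 -24.43 -16.8 ] 499
  stop [39.17 39.45 39.81] 1207
  block x [-29.81  12.06] y [ 4.93 20.86] 1415
t 12.65 pos [493.9  40.5  48.8] jaw 82.61 tilt 0.03 q [-0.19  0.72  0.07  2.09 -0.14  0.34  1.44] gap 12.7 F [-0.  -0.6 -0.9]
MOVE xyz cm [-0.03  0.16  0.22] roll -0.01 roll7 1.44
```

View pics/wrist7.png

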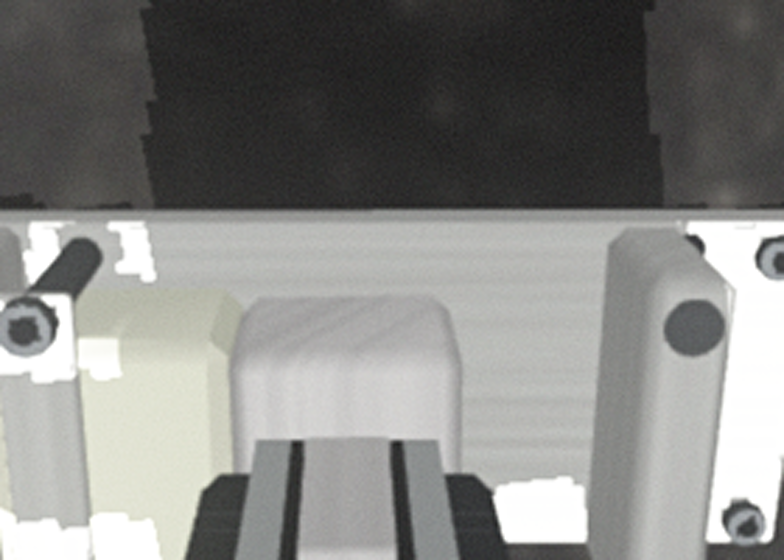

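It moved about 1.6 mm and now sits against the specimen with only about 1 N of contact force. The slot is about 27 mm. I'll set it down and release.

move_arm([
  {"x": 0,"y": 0.02,"z": 0.04,"roll": 0,"fingers": 1},
  {"x": 0,"y": 0.02,"z": 0.08,"roll": 0,"fingers": 1},
  {"x": 0,"y": 0.02,"z": 0.08,"roll": 0,"fingers": 1},
  {"x": 0,"y": 0.02,"z": 0.08,"roll": 0,"fingers": 0.4},
  {"x": 0,"y": 0.02,"z": 0.08,"roll": 0,"fingers": 0.4},
  {"x": 0,"y": 0.02,"z": 0.08,"roll": 0,"fingers": 0.4},
  {"x": 0,"y": 0.02,"z": -3,"roll": 0,"fingers": 0.4},
  {"x": 0,"y": 0.02,"z": -7,"roll": 0,"fingers": 0.3},
  {"x": 0,"y": 0.02,"z": -11,"roll": 0,"fingers": 0.3},
  {"x": 0,"y": 0.02,"z": -15,"roll": 0,"fingers": 0.3},
])

```text
time_s: 13.48
ee_pos: [493.7, 40.7, 200.6]
tool_rot: [-0.203, -3.134, 0.0]
wrist_force: [1.9, -0.4, -0.2]
finger_gap: 30.1
```

```bash

python3 - <<'E'
from m import *
for k in("wrist","top"):
    f,W,x,y,z=rep(k,10); gapmeas(f,k)
    if k=="wrist": crop(f,190,470,140,340,2.8,"wrist8")
plan(471.5,-338.6,150,92.3)
E
```

```text
wrist t 13.48 tcp fix -4.16 0.89 z 200.6 dpos during [4.67 0.28 7.11]
 base [1.75 0.04] [ 63.7 149.3] 89.99
  spec [-30.58 -23.65 -17.26] 96
  stop [39.23 39.38 39.57] 209
  block x [-29.87  12.17] y [-17.17  20.77] 252
wrist blocktop 1719 x [-25.75  12.39] y [-20.08  19.35] rect [array([-6.38, -0.35]), array([39.19, 40.83]), np.float64(0.54)] z 39.4
wrist post 376 x [-11.54   1.69] y [-7.36  6.51] rect [array([-4.91, -0.43]), array([14.21, 13.29]), np.float64(89.82)] z 71.6
top t 13.53 tcp fix -3.28 -3.71 z 207.7 dpos during [ 0.04  0.1  -2.86]
 base [0.16 0.23] [149.7  63.6] 0.07
  stop [38.09 38.6  39.29] 26
  block x [-26.78  12.27] y [-15.83  20.49] 33
top blocktop 200 x [-25.73  10.93] y [-15.4   19.25] rect [array([-7.39,  1.2 ]), array([38.35, 36.37]), np.float64(3.37)] z 38.9
top post 48 x [-13.14   0.36] y [-7.44  6.51] rect [array([-6.61, -0.45]), array([13.16, 13.38]), np.float64(7.07)] z 71.1
t 13.58 pos [498.4  41.  204.8] jaw 82.6 tilt 0.71 q [-0.24  0.45  0.15  1.97 -0.1   0.71  1.4 ] gap 30.0 F [0.5 1.1 0.3]
MOVE xyz cm [ -2.16 -38.01   5.39] roll -9.7 roll7 1.4
```

View pics/wrist8.png

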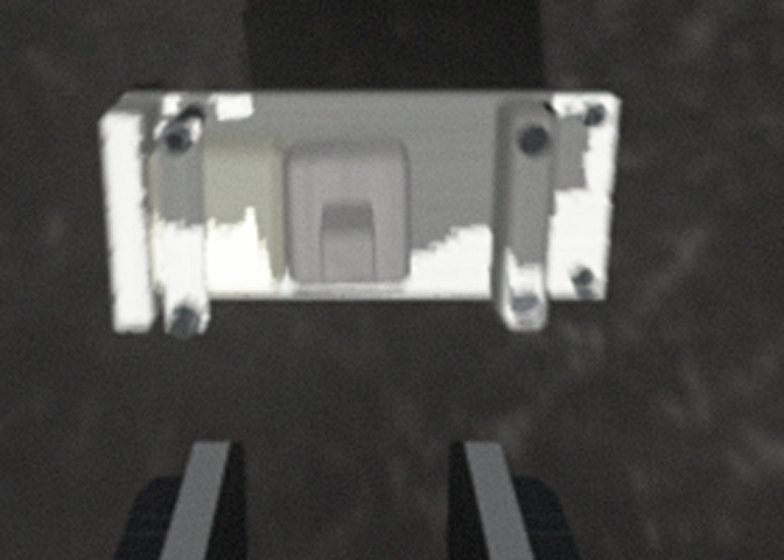

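Spacer_36 is settled, with a 27.0 mm slot left by wrist depth. Now spacer_24. I'll first squeeze it along its x to centre it, then regrip across its y so the fingers clear the neighbour's post.

move_arm([
  {"x": 0,"y": -2,"z": 0,"roll": -1,"fingers": 0},
  {"x": -0.3,"y": -6,"z": 0,"roll": -3,"fingers": 0},
  {"x": -0.5,"y": -10,"z": 0,"roll": -5,"fingers": 0},
  {"x": -0.8,"y": -14,"z": 0,"roll": -7,"fingers": 0},
  {"x": -1,"y": -18,"z": 0,"roll": -9,"fingers": 0},
  {"x": -1.2,"y": -22,"z": 0,"roll": -9.7,"fingers": 0},
  {"x": -1.5,"y": -26,"z": 1,"roll": -9.7,"fingers": 0},
  {"x": -1.7,"y": -30,"z": 2,"roll": -9.7,"fingers": 0},
  {"x": -1.9,"y": -34,"z": 3,"roll": -9.7,"fingers": 0},
  {"x": -2,"y": -37,"z": 4,"roll": -9.7,"fingers": 0},
])

```text
time_s: 14.42
ee_pos: [465.2, -332.7, 158.1]
tool_rot: [0.059, -3.141, 0.002]
wrist_force: [0.3, -0.3, -0.6]
finger_gap: 42.5
```

```bash

python3 - <<'E'
from m import *
plan(471.5,-338.6,100,92.3)
E
```

```text
t 14.42 pos [ 465.2 -332.7  158.1] jaw 92.16 tilt 0.09 q [ 0.52  0.61  0.08  1.82 -0.07  0.72  2.25] gap 42.5 F [ 0.3 -0.3 -0.6]
MOVE xyz cm [-0.61 -0.61  5.81] roll -0.14 roll7 2.25
```

move_arm([
  {"x": -0.6,"y": -0.6,"z": 3,"roll": 0,"fingers": 0},
  {"x": -0.6,"y": -0.6,"z": 5.5,"roll": 0,"fingers": 0},
  {"x": -0.6,"y": -0.6,"z": 5.5,"roll": 0,"fingers": 0},
  {"x": -0.6,"y": -0.6,"z": 5.5,"roll": 0,"fingers": 0},
  {"x": -0.6,"y": -0.6,"z": 5.5,"roll": 0,"fingers": 0},
  {"x": -0.6,"y": -0.6,"z": 5.5,"roll": 0,"fingers": 0},
])

```text
time_s: 14.92
ee_pos: [473.8, -334.5, 105.6]
tool_rot: [-0.065, 3.139, -0.002]
wrist_force: [0.5, 0.1, 1.1]
finger_gap: 42.7
```

```bash

python3 - <<'E'
from m import *
plan(471.5,-338.6,39,92.3)
E
```

```text
t 14.92 pos [ 473.8 -334.5  105.6] jaw 92.36 tilt 0.14 q [ 0.52  0.69  0.07  1.83 -0.08  0.62  2.25] gap 42.7 F [0.5 0.1 1.1]
MOVE xyz cm [ 0.26 -0.4   6.66] roll 0.06 roll7 2.25
```

move_arm([
  {"x": 0.2,"y": -0.4,"z": 2,"roll": 0,"fingers": 0},
  {"x": 0.2,"y": -0.4,"z": 4,"roll": 0,"fingers": 0},
  {"x": 0.2,"y": -0.4,"z": 5.5,"roll": 0,"fingers": 0},
  {"x": 0.2,"y": -0.4,"z": 6.4,"roll": 0,"fingers": 0},
  {"x": 0.2,"y": -0.4,"z": 6.4,"roll": 0,"fingers": 0},
  {"x": 0.2,"y": -0.4,"z": 6.4,"roll": 0,"fingers": 0},
  {"x": 0.2,"y": -0.4,"z": 6.4,"roll": 0,"fingers": 0},
])

```text
time_s: 15.5
ee_pos: [471.8, -339.0, 41.3]
tool_rot: [-0.064, 3.139, -0.002]
wrist_force: [0.7, -0.2, 0.1]
finger_gap: 42.6
```

```bash

python3 - <<'E'
from m import *
plan(471.5,-338.6,39,92.3)
E
```

```text
t 15.5 pos [ 471.8 -339.    41.3] jaw 92.33 tilt 0.13 q [ 0.54  0.8   0.06  1.86 -0.08  0.49  2.26] gap 42.6 F [ 0.7 -0.2  0.1]
MOVE xyz cm [0.03 0.04 0.23] roll 0.03 roll7 2.26
```

move_arm([
  {"x": 0,"y": 0,"z": 0.1,"roll": 0,"fingers": 1},
  {"x": 0,"y": 0,"z": 0.1,"roll": 0,"fingers": 1},
  {"x": 0,"y": 0,"z": 0.1,"roll": 0,"fingers": 1},
  {"x": 0,"y": 0,"z": 0.1,"roll": 0,"fingers": 1},
  {"x": 0,"y": 0,"z": 0.1,"roll": 0,"fingers": 1},
  {"x": 0,"y": 0,"z": 0.1,"roll": 0,"fingers": 1},
  {"x": 0,"y": 0,"z": 0.1,"roll": 0,"fingers": 1},
])

```text
time_s: 16.08
ee_pos: [471.3, -338.8, 39.8]
tool_rot: [-0.063, 3.14, -0.001]
wrist_force: [-0.1, 0.5, 6.8]
finger_gap: 12.9
```

```bash

python3 - <<'E'
from m import *
plan(471.5,-338.6,39,92.3)
E
```

```text
t 16.08 pos [ 471.3 -338.8   39.8] jaw 92.31 tilt 0.07 q [ 0.54  0.8   0.05  1.86 -0.08  0.49  2.26] gap 12.9 F [-0.1  0.5  6.8]
MOVE xyz cm [-0.02  0.02  0.08] roll 0.01 roll7 2.26
```

move_arm([
  {"x": 0,"y": 0,"z": 0,"roll": 0,"fingers": 0},
  {"x": 0,"y": 0,"z": 0,"roll": 0,"fingers": 0},
  {"x": 0,"y": 0,"z": 0,"roll": 0,"fingers": 0},
  {"x": 0,"y": 0,"z": 0,"roll": 0,"fingers": 0},
  {"x": 0,"y": 0,"z": 0,"roll": 7,"fingers": 0},
  {"x": 0,"y": 0,"z": 0,"roll": 14,"fingers": 0},
  {"x": 0,"y": 0,"z": 0,"roll": 21,"fingers": 0},
  {"x": 0,"y": 0,"z": 0,"roll": 28,"fingers": 0},
  {"x": 0,"y": 0,"z": 0,"roll": 35,"fingers": 0},
  {"x": 0,"y": 0,"z": 0,"roll": 42,"fingers": 0},
])

```text
time_s: 16.92
ee_pos: [470.8, -338.4, 38.8]
tool_rot: [-1.075, -2.952, -0.0]
wrist_force: [0.4, 0.4, -0.4]
finger_gap: 42.7
```

```bash

python3 - <<'E'
from m import *
plan(471.5,-338.6,39,2.3)
E
```

```text
t 16.92 pos [ 470.8 -338.4   38.8] jaw 49.97 tilt 0.01 q [ 0.43  0.81  0.24  1.86 -0.36  0.51  1.78] gap 42.7 F [ 0.4  0.4 -0.4]
MOVE xyz cm [-0.06  0.03 -0.02] roll 47.67 roll7 1.78
```

move_arm([
  {"x": 0,"y": 0,"z": 0,"roll": 7,"fingers": 0},
  {"x": 0,"y": 0,"z": 0,"roll": 14,"fingers": 0},
  {"x": 0,"y": 0,"z": 0,"roll": 21,"fingers": 0},
  {"x": 0,"y": 0,"z": 0,"roll": 28,"fingers": 0},
  {"x": 0,"y": 0,"z": 0,"roll": 35,"fingers": 0},
  {"x": 0,"y": 0,"z": 0,"roll": 42,"fingers": 0},
  {"x": 0,"y": 0,"z": 0,"roll": 47.7,"fingers": 0},
  {"x": 0,"y": 0,"z": 0,"roll": 47.7,"fingers": 0},
  {"x": 0,"y": 0,"z": 0,"roll": 47.7,"fingers": 0},
  {"x": 0,"y": 0,"z": 0,"roll": 47.7,"fingers": 0},
])

```text
time_s: 17.75
ee_pos: [470.9, -338.4, 38.9]
tool_rot: [-2.167, -2.274, -0.0]
wrist_force: [0.3, -0.6, -0.0]
finger_gap: 42.8
```

```bash

python3 - <<'E'
from m import *
plan(471.3,-338.8,39,2.3)
f=get("wrist","w9")
plan(471.3,-338.8,39,2.3)
E
```

```text
t 17.75 pos [ 470.9 -338.4   38.9] jaw 2.77 tilt 0.02 q [ 0.3   0.85  0.45  1.86 -0.64  0.57  1.22] gap 42.8 F [ 0.3 -0.6 -0. ]
MOVE xyz cm [-0.04  0.04 -0.01] roll 0.47 roll7 1.22
t 17.8 pos [ 470.8 -338.5   38.9] jaw 2.73 tilt 0.01 q [ 0.3   0.85  0.45  1.86 -0.65  0.57  1.22] gap 42.5 F [-0.3  0.4  0. ]
MOVE xyz cm [-0.03  0.04 -0.01] roll 0.43 roll7 1.22
```

View pics/w9.png

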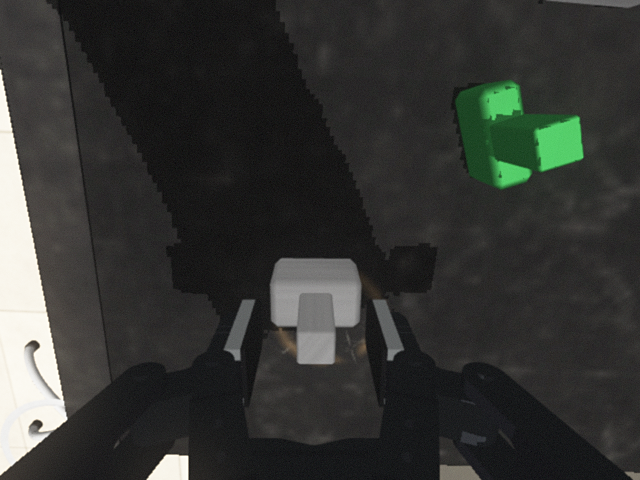

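The post at about (316,330) lies between the fingers, with the jaws across the 40 mm width. Grip and lift.

move_arm([
  {"x": -0.03,"y": 0.03,"z": 0,"roll": 0.4,"fingers": 1},
  {"x": -0.03,"y": 0.03,"z": 0,"roll": 0.4,"fingers": 1},
  {"x": -0.03,"y": 0.03,"z": 0,"roll": 0.4,"fingers": 1},
  {"x": -0.03,"y": 0.03,"z": 0,"roll": 0.4,"fingers": 1},
  {"x": -0.03,"y": 0.03,"z": 0,"roll": 0.4,"fingers": 1},
  {"x": -0.03,"y": 0.03,"z": 0,"roll": 0.4,"fingers": 1},
  {"x": -0.03,"y": 0.03,"z": 0,"roll": 0.4,"fingers": 1},
])

```text
time_s: 18.38
ee_pos: [471.3, -339.0, 39.1]
tool_rot: [2.178, 2.264, -0.0]
wrist_force: [-0.5, -0.0, 2.4]
finger_gap: 12.6
```

```bash

python3 - <<'E'
from m import *
plan(471.3,-338.8,39,2.3)
E
```

```text
t 18.38 pos [ 471.3 -339.    39.1] jaw 2.22 tilt 0.02 q [ 0.3   0.85  0.45  1.86 -0.65  0.58  1.21] gap 12.6 F [-0.5 -0.   2.4]
MOVE xyz cm [0.02 0.   0.01] roll -0.08 roll7 1.21
```

move_arm([
  {"x": 0,"y": 0,"z": -2,"roll": 0,"fingers": 1},
  {"x": 0,"y": 0,"z": -5,"roll": 0,"fingers": 1},
  {"x": 0,"y": 0,"z": -8,"roll": 0,"fingers": 1},
  {"x": 0,"y": 0,"z": -11,"roll": 0,"fingers": 1},
  {"x": 0,"y": 0,"z": -14,"roll": 0,"fingers": 1},
  {"x": 0,"y": 0,"z": -14,"roll": 0,"fingers": 1},
  {"x": 0,"y": 0,"z": -14,"roll": 0,"fingers": 1},
])

```text
time_s: 18.97
ee_pos: [471.9, -339.2, 180.3]
tool_rot: [2.176, 2.262, 0.001]
wrist_force: [0.1, 0.6, -1.5]
finger_gap: 12.6
```

```bash

python3 - <<'E'
from m import *
plan(497.9,71.8,177,-7.35)
E
```

```text
t 18.97 pos [ 471.9 -339.2  180.3] jaw 2.24 tilt 0.17 q [ 0.19  0.67  0.62  1.78 -0.5   0.85  1.09] gap 12.6 F [ 0.1  0.6 -1.5]
MOVE xyz cm [40.96  4.2   0.28] roll 9.59 roll7 1.09
```

move_arm([
  {"x": 2,"y": 0.2,"z": 0,"roll": 1,"fingers": 1},
  {"x": 5.5,"y": 0.6,"z": 0,"roll": 3,"fingers": 1},
  {"x": 9.2,"y": 0.9,"z": 0,"roll": 5,"fingers": 1},
  {"x": 13,"y": 1.3,"z": 0,"roll": 7,"fingers": 1},
  {"x": 16.7,"y": 1.7,"z": 0,"roll": 9,"fingers": 1},
  {"x": 20.4,"y": 2.1,"z": 0,"roll": 9.6,"fingers": 1},
  {"x": 24,"y": 2.5,"z": 0,"roll": 9.6,"fingers": 1},
  {"x": 27.7,"y": 2.8,"z": 0,"roll": 9.6,"fingers": 1},
  {"x": 31.4,"y": 3.2,"z": 0,"roll": 9.6,"fingers": 1},
  {"x": 34,"y": 3.5,"z": 0,"roll": 9.6,"fingers": 1},
])

```text
time_s: 19.8
ee_pos: [491.3, 6.6, 177.1]
tool_rot: [-2.354, -2.075, 0.004]
wrist_force: [0.5, 0.5, -1.2]
finger_gap: 12.4
```

```bash

python3 - <<'E'
from m import *
plan(497.9,71.8,150,-7.35)
E
```

```text
t 19.8 pos [491.3   6.6 177.1] jaw -7.2 tilt 0.26 q [-0.55  0.59  0.73  2.02 -0.57  0.75  0.4 ] gap 12.4 F [ 0.5  0.5 -1.2]
MOVE xyz cm [ 6.55 -0.15  2.72] roll 0.15 roll7 0.4
```

move_arm([
  {"x": 3,"y": -0.1,"z": 0.5,"roll": 0.1,"fingers": 1},
  {"x": 5,"y": -0.1,"z": 1.5,"roll": 0.1,"fingers": 1},
  {"x": 6.6,"y": -0.1,"z": 2.7,"roll": 0.1,"fingers": 1},
  {"x": 6.6,"y": -0.1,"z": 3.7,"roll": 0.1,"fingers": 1},
  {"x": 6.6,"y": -0.1,"z": 4.7,"roll": 0.1,"fingers": 1},
  {"x": 6.6,"y": -0.1,"z": 4.7,"roll": 0.1,"fingers": 1},
  {"x": 6.6,"y": -0.1,"z": 4.7,"roll": 0.1,"fingers": 1},
  {"x": 6.6,"y": -0.1,"z": 4.7,"roll": 0.1,"fingers": 1},
])

```text
time_s: 20.47
ee_pos: [500.7, 66.0, 132.1]
tool_rot: [2.364, 2.068, -0.001]
wrist_force: [-0.3, 0.7, 0.5]
finger_gap: 12.2
```

```bash

python3 - <<'E'
from m import *
for k in ("wrist","side"):
    f,W,x,y,z=rep(k,91)
    if k=="wrist": crop(f,150,500,120,340,2.2,"wrist10")
    else: crop(f,270,380,230,330,6,"side10")
plan(497.9,71.8,95,-7.35)
E
```

```text
wrist t 20.47 tcp fix 21.88 -2.8 z 132.1 dpos during [0.2  0.38 0.27]
 base [25.24 -0.39] [ 64.1 102.5] 90.0
  block x [30.58 34.05] y [-22.56  16.44] 1227
side t 20.52 tcp fix 22.28 -2.94 z 132.4 dpos during [0.15 0.35 0.16]
 base [7.07 1.78] [144.5  63. ] 0.2
  spec [-29.89 -24.24 -16.47] 35
  block x [17.47 37.55] y [-19.43  18.56] 211
t 20.57 pos [501.   66.7 132.6] jaw -7.59 tilt 0.07 q [-0.62  0.67  0.67  2.03 -0.66  0.67  0.35] gap 12.6 F [-0.5 -0.  -0.4]
MOVE xyz cm [ 0.46 -0.38  3.76] roll -0.24 roll7 0.35
```

View pics/wrist10.png

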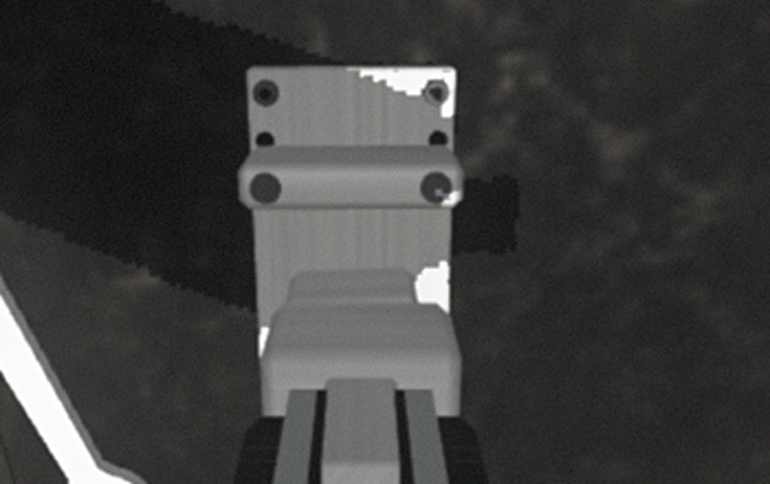

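View pics/side10.png

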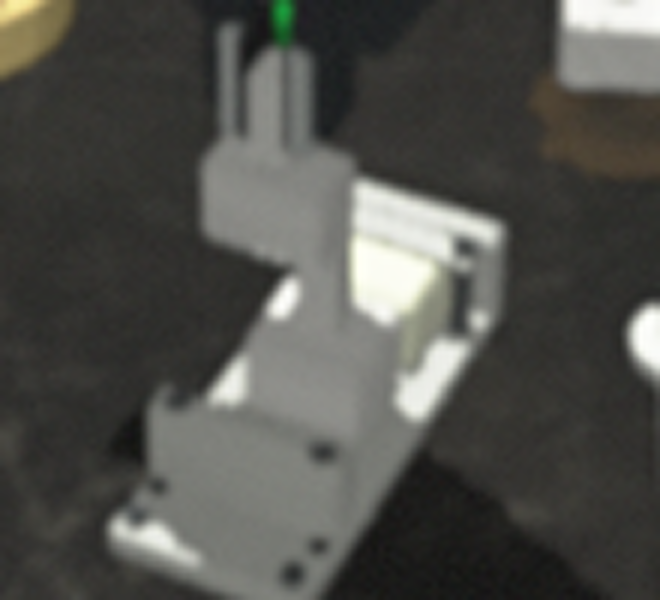

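move_arm([
  {"x": 0.4,"y": -0.35,"z": 1,"roll": -0.2,"fingers": 1},
  {"x": 0.5,"y": -0.35,"z": 2,"roll": -0.2,"fingers": 1},
  {"x": 0.5,"y": -0.35,"z": 3,"roll": -0.2,"fingers": 1},
  {"x": 0.5,"y": -0.35,"z": 3.8,"roll": -0.2,"fingers": 1},
  {"x": 0.5,"y": -0.35,"z": 3.8,"roll": -0.2,"fingers": 1},
  {"x": 0.5,"y": -0.35,"z": 3.8,"roll": -0.2,"fingers": 1},
  {"x": 0.5,"y": -0.35,"z": 3.8,"roll": -0.2,"fingers": 1},
  {"x": 0.5,"y": -0.35,"z": 3.8,"roll": -0.2,"fingers": 1},
])

```text
time_s: 21.23
ee_pos: [498.1, 73.1, 94.3]
tool_rot: [2.358, 2.075, 0.001]
wrist_force: [-0.1, -0.1, -0.6]
finger_gap: 12.8
```

```bash
cat >> m.py <<'E'
def stopmeas(f):
    W=pts(f);x,y=fx(W);z=W[...,2]
    m=(x>34)&(x<60)&(abs(y)<28)&(z>36.5)&(z<43); print(" stop top x",np.percentile(x[m],[1,50,99]).round(2),"z",np.median(z[m]).round(1),m.sum())
    m=(x>48)&(x<58)&(abs(y)<28)&(z>15)&(z<34); 
    if m.sum()>10: print(" stop outer face",np.percentile(x[m],[10,50,90]).round(2),m.sum())
    m=(x>60)&(x<90)&(abs(y)<28)&(z>7)&(z<13); 
    if m.sum()>10: print(" base end",np.percentile(x[m],[99,99.9]).round(2),"floor z",np.median(z[m]).round(2))
E
python3 - <<'E'
from m import *
for k in ("wrist","side"):
    f,W,x,y,z=rep(k,56)
    if k=="wrist": crop(f,150,500,120,340,2.2,"wrist11"); stopmeas(f)
    else: crop(f,270,380,230,330,6,"side11")
plan(497.9,71.8,49,-7.35)
E
```

```text
wrist t 21.23 tcp fix 28.56 0.67 z 94.3 dpos during [-0.04  0.13  0.04]
 base [30.12 -0.3 ] [64.2 93.1] 89.93
  block x [34.59 40.68] y [-19.31  20.14] 1344
 stop top x [39.52 47.44 53.39] z 39.6 2602
 stop outer face [53.19 53.38 53.6 ] 852
 base end [76.28 76.57] floor z 9.88
side t 21.28 tcp fix 28.68 0.72 z 94.4 dpos during [-0.03  0.06 -0.01]
 base [7.69 1.59] [145.1  63.5] 0.27
  spec [-30.36 -23.98 -16.73] 39
  block x [20.86 43.78] y [-17.08  22.32] 263
t 21.33 pos [498.   73.3  94.3] jaw -7.29 tilt 0.04 q [-0.59  0.72  0.59  2.05 -0.73  0.59  0.4 ] gap 12.9 F [ 0.1 -0.5 -1.3]
MOVE xyz cm [-0.15  0.01  4.53] roll 0.06 roll7 0.4
```

View pics/wrist11.png

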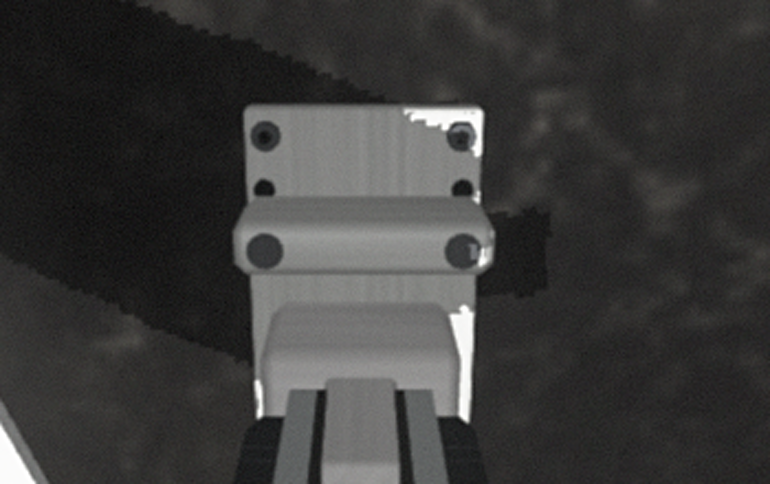

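View pics/side11.png

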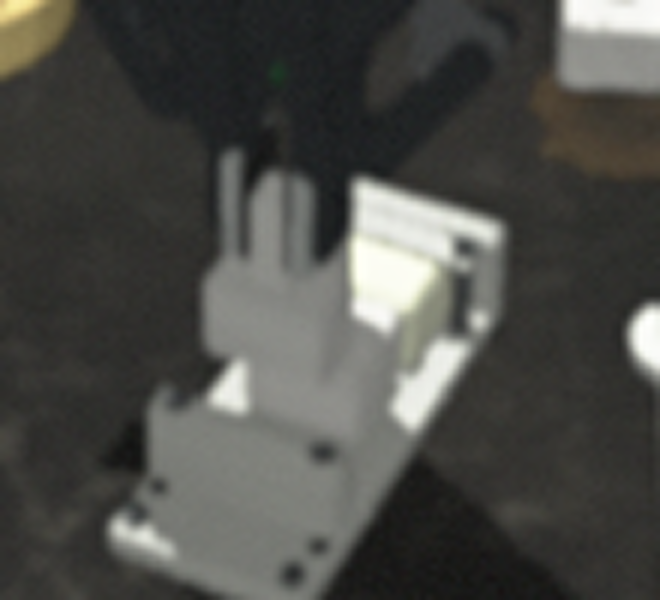

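Estimates for the block's x shift disagree: dead reckoning says −1.3 mm, wrist view says −2.8 mm. I'll take −2.1, lower to just above the stop's top, and recheck at near-equal height.

move_arm([
  {"x": -0.1,"y": 0,"z": 0.5,"roll": 0.1,"fingers": 1},
  {"x": -0.2,"y": 0,"z": 0.9,"roll": 0.1,"fingers": 1},
  {"x": -0.2,"y": 0,"z": 1.1,"roll": 0.1,"fingers": 1},
  {"x": -0.2,"y": 0,"z": 1.1,"roll": 0.1,"fingers": 1},
  {"x": -0.2,"y": 0,"z": 1.1,"roll": 0.1,"fingers": 1},
  {"x": -0.2,"y": 0,"z": 1.1,"roll": 0.1,"fingers": 1},
])

```text
time_s: 21.83
ee_pos: [497.5, 71.3, 83.0]
tool_rot: [-2.36, -2.074, 0.0]
wrist_force: [0.5, 0.5, -1.5]
finger_gap: 12.6
```

```bash

python3 - <<'E'
from m import *
for k in ("wrist","side"):
    f,W,x,y,z=rep(k,44); tx=fx(state()["ee_pos"])[0]
    if k=="wrist":
        crop(f,150,500,120,340,2.2,"wrist12"); stopmeas(f)
        for lo in range(46,80,4):
            m=(abs(y)<14)&(z>lo)&(z<lo+4)&(x>25)&(x<50)
            if m.sum()>10: print(lo,np.percentile(x[m],[5,50,95]).round(2),m.sum())
        m=(abs(y)<6)&(z>100)&(z<112)&(abs(x-tx)<14); 
    else: crop(f,270,380,230,330,6,"side12")
plan(497.9,71.8,49,-7.35)
E
```

```text
wrist t 21.83 tcp fix 26.7 1.03 z 83.0 dpos during [0.03 0.02 0.07]
 base [30.28 -0.3 ] [92.6 64.1] 0.03
  block x [35.41 38.8 ] y [-18.73  20.15] 1282
 stop top x [40.08 47.66 53.48] z 39.6 2847
 stop outer face [53.17 53.39 53.61] 950
 base end [76.45 76.58] floor z 9.86
46 [37.83 38.19 38.53] 158
50 [37.9  38.25 38.64] 173
54 [37.85 38.24 38.58] 189
58 [37.84 38.22 38.6 ] 207
62 [37.84 38.24 38.62] 208
66 [37.78 38.22 38.61] 228
70 [31.06 36.07 38.28] 950
74 [31.07 33.35 35.81] 320
78 [32.83 33.27 33.65] 138
side t 21.88 tcp fix 26.73 1.0 z 83.0 dpos during [ 0.03 -0.    0.06]
 base [7.48 2.1 ] [143.4  62.2] 0.0
  spec [-31.54 -24.31 -16.58] 40
  block x [ 2.61 41.93] y [-15.93  22.72] 239
t 21.93 pos [497.5  71.3  83.1] jaw -7.39 tilt 0.01 q [-0.57  0.74  0.57  2.06 -0.75  0.56  0.42] gap 12.3 F [ 0.4 -0.3 -0.8]
MOVE xyz cm [0.05 0.03 3.41] roll -0.04 roll7 0.42
```

View pics/wrist12.png

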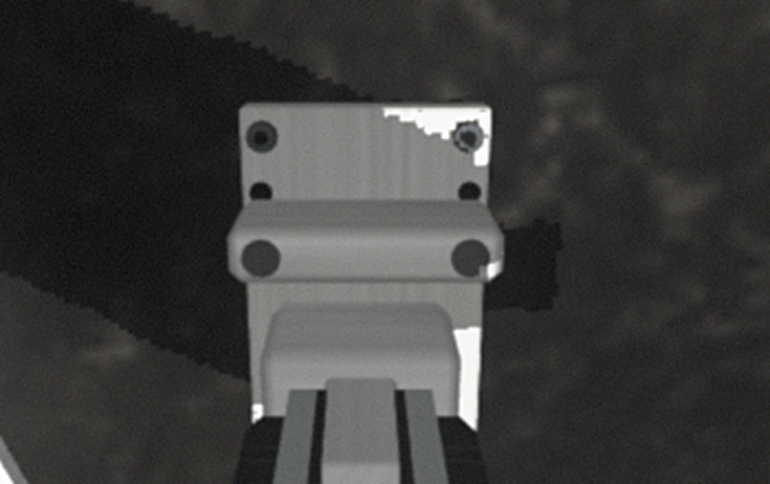

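View pics/side12.png

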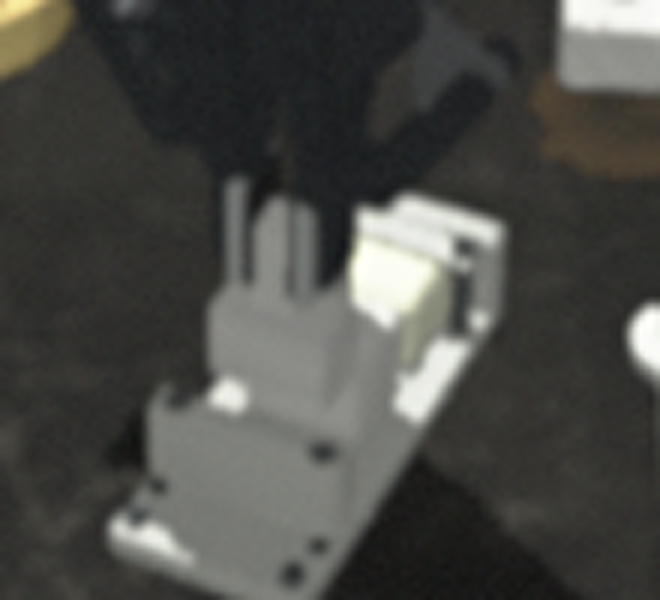

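The block's +x face is at 38.2 and the stop's inner face at 39.4, so the wrist view gives 1.2 mm clearance. Dead reckoning gives 2.0 mm, and both lie inside the 3 mm play. Lowering slowly with force checks.

move_arm([
  {"x": 0,"y": 0.1,"z": 0.2,"roll": 0,"fingers": 1},
  {"x": 0,"y": 0.1,"z": 0.4,"roll": 0,"fingers": 1},
  {"x": 0,"y": 0.1,"z": 0.6,"roll": 0,"fingers": 1},
  {"x": 0,"y": 0.1,"z": 0.8,"roll": 0,"fingers": 1},
  {"x": 0,"y": 0.1,"z": 1.0,"roll": 0,"fingers": 1},
  {"x": 0,"y": 0.1,"z": 1.0,"roll": 0,"fingers": 1},
  {"x": 0,"y": 0.1,"z": 1.0,"roll": 0,"fingers": 1},
])

```text
time_s: 22.52
ee_pos: [498.3, 71.1, 72.8]
tool_rot: [-2.36, -2.074, 0.0]
wrist_force: [-0.0, -0.6, -1.8]
finger_gap: 12.4
```

No contact with the block bottom about 34 mm up, below both top edges. Continuing.

move_arm([
  {"x": 0,"y": 0,"z": 0.2,"roll": 0,"fingers": 1},
  {"x": 0,"y": 0,"z": 0.4,"roll": 0,"fingers": 1},
  {"x": 0,"y": 0,"z": 0.6,"roll": 0,"fingers": 1},
  {"x": 0,"y": 0,"z": 0.8,"roll": 0,"fingers": 1},
  {"x": 0,"y": 0,"z": 0.9,"roll": 0,"fingers": 1},
  {"x": 0,"y": 0,"z": 0.9,"roll": 0,"fingers": 1},
])

```text
time_s: 23.02
ee_pos: [498.3, 71.1, 63.7]
tool_rot: [-2.36, -2.073, 0.001]
wrist_force: [-0.3, 0.2, -0.1]
finger_gap: 12.3
```

move_arm([
  {"x": 0,"y": 0,"z": 0.2,"roll": 0,"fingers": 1},
  {"x": 0,"y": 0,"z": 0.4,"roll": 0,"fingers": 1},
  {"x": 0,"y": 0,"z": 0.6,"roll": 0,"fingers": 1},
  {"x": 0,"y": 0,"z": 0.8,"roll": 0,"fingers": 1},
  {"x": 0,"y": 0,"z": 1.0,"roll": 0,"fingers": 1},
  {"x": 0,"y": 0,"z": 1.2,"roll": 0,"fingers": 1},
  {"x": 0,"y": 0,"z": 1.2,"roll": 0,"fingers": 1},
  {"x": 0,"y": 0,"z": 1.2,"roll": 0,"fingers": 1},
])

```text
time_s: 23.68
ee_pos: [498.3, 71.1, 51.8]
tool_rot: [-2.36, -2.074, 0.0]
wrist_force: [0.3, -0.7, -1.6]
finger_gap: 13.1
```

```bash

python3 - <<'E'
from m import *
for k in ("wrist","side"):
    f,W,x,y,z=rep(k,12)
    if k=="wrist":
        crop(f,150,500,120,340,2.2,"wrist13"); stopmeas(f)
        m=(abs(y)<14)&(z>20)&(z<36)&(x>30)&(x<42); print(np.percentile(x[m],[5,50,95]).round(2) if m.sum() else 0)
        for q in((46,56),(56,66)):
            m=(abs(y)<5)&(z>q[0])&(z<q[1])&(x>25)&(x<40); print("post face",np.median(x[m]).round(2),m.sum())
    else: crop(f,270,380,230,330,6,"side13")
plan(497.9,71.8,49,-7.35)
E
```

```text
wrist t 23.68 tcp fix 26.68 0.17 z 51.8 dpos during [ 0.16 -0.02  0.12]
 base [31.67 -0.4 ] [90.1 64.1] 0.05
  stop [35.43 36.73 37.95] 43
  block x [35.47 52.66] y [-28.44  29.77] 743
 stop top x [34.32 45.82 53.47] z 39.8 5070
 stop outer face [53.16 53.41 53.65] 1498
 base end [76.45 76.6 ] floor z 9.85
[37.77 38.18 38.57]
post face 33.23 278
post face 33.23 318
side t 23.73 tcp fix 26.68 0.01 z 52.0 dpos during [0.01 0.02 0.05]
 base [7.23 2.15] [ 63.6 144.9] 89.61
  spec [-30.61 -23.7  -16.54] 39
  stop [33.24 39.68 40.66] 22
  block x [ 2.56 52.46] y [-27.17  28.7 ] 276
t 23.78 pos [498.5  71.1  52. ] jaw -7.39 tilt 0.0 q [-0.52  0.78  0.51  2.07 -0.81  0.49  0.46] gap 12.1 F [-0.7 -0.5 -0. ]
MOVE xyz cm [ 0.06 -0.07  0.3 ] roll -0.04 roll7 0.46
```

View pics/wrist13.png

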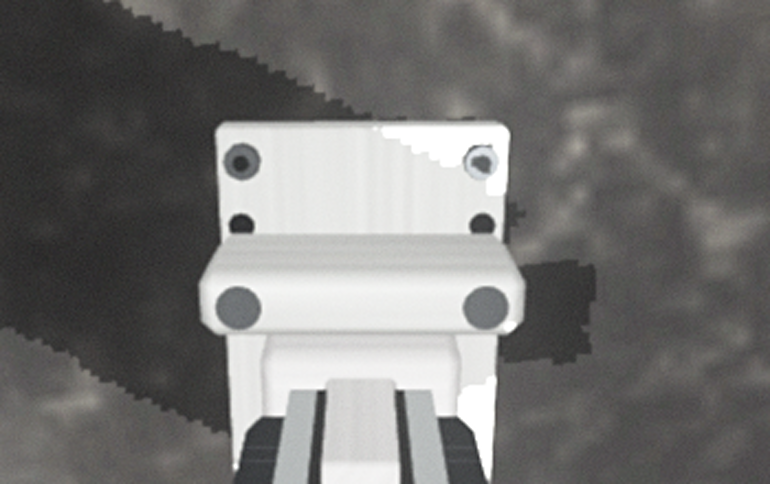

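View pics/side13.png

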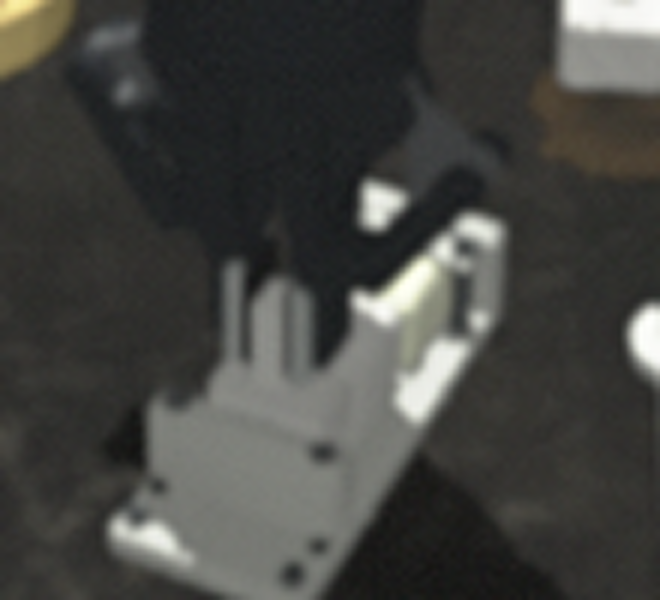

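The block is in the slot and centred, with its face at 38.2 and the stop at 39.4, and no contact forces. Now the last 2.8 mm.

move_arm([
  {"x": 0,"y": 0,"z": 0.1,"roll": 0,"fingers": 1},
  {"x": 0,"y": 0,"z": 0.2,"roll": 0,"fingers": 1},
  {"x": 0,"y": 0,"z": 0.27,"roll": 0,"fingers": 1},
  {"x": 0,"y": 0,"z": 0.27,"roll": 0,"fingers": 1},
  {"x": 0,"y": 0,"z": 0.27,"roll": 0,"fingers": 1},
  {"x": 0,"y": 0,"z": 0.27,"roll": 0,"fingers": 1},
])

```text
time_s: 24.28
ee_pos: [498.4, 71.2, 49.3]
tool_rot: [-2.36, -2.074, 0.0]
wrist_force: [0.1, 0.5, -0.1]
finger_gap: 12.8
```

move_arm([
  {"x": 0,"y": 0,"z": 0.04,"roll": 0,"fingers": 1},
  {"x": 0,"y": 0,"z": 0.06,"roll": 0,"fingers": 1},
  {"x": 0,"y": 0,"z": 0.06,"roll": 0,"fingers": 1},
  {"x": 0,"y": 0,"z": 0.06,"roll": 0,"fingers": 1},
])

```text
time_s: 24.62
ee_pos: [498.6, 71.2, 49.1]
tool_rot: [2.36, 2.074, 0.001]
wrist_force: [-0.8, 0.8, 5.6]
finger_gap: 12.6
```

Seated at z 49.1 as expected, with 5.6 N of contact. Release and lift.

move_arm([
  {"x": 0,"y": 0,"z": 0,"roll": 0,"fingers": 0.4},
  {"x": 0,"y": 0,"z": 0,"roll": 0,"fingers": 0.3},
  {"x": 0,"y": 0,"z": 0,"roll": 0,"fingers": 0.3},
  {"x": 0,"y": 0,"z": -0.5,"roll": 0,"fingers": 0.3},
  {"x": 0,"y": 0,"z": -2,"roll": 0,"fingers": 0.3},
  {"x": 0,"y": 0,"z": -5,"roll": 0,"fingers": 0.3},
  {"x": 0,"y": 0,"z": -9,"roll": 0,"fingers": 0.3},
  {"x": 0,"y": 0,"z": -13,"roll": 0,"fingers": 0.3},
  {"x": 0,"y": 0,"z": -17,"roll": 0,"fingers": 0.3},
  {"x": 0,"y": 0,"z": -17,"roll": 0,"fingers": 0.3},
])

```text
time_s: 25.45
ee_pos: [502.6, 70.3, 225.4]
tool_rot: [2.356, 2.069, 0.015]
wrist_force: [2.4, -0.3, 0.2]
finger_gap: 30.0
```

move_arm([
  {"x": -4,"y": -1,"z": 0,"roll": 0,"fingers": 0.3},
  {"x": -8,"y": -2,"z": 0,"roll": 0,"fingers": 0.3},
  {"x": -12,"y": -3,"z": -1,"roll": 0,"fingers": 0.3},
  {"x": -12,"y": -3,"z": -1,"roll": 0,"fingers": 0.3},
  {"x": -12,"y": -3,"z": -1,"roll": 0,"fingers": 0.3},
  {"x": -12,"y": -3,"z": -1,"roll": 0,"fingers": 0.3},
  {"x": -12,"y": -3,"z": -1,"roll": 0,"fingers": 0.3},
])

```text
time_s: 26.03
ee_pos: [453.6, -42.7, 228.5]
tool_rot: [-2.357, -2.076, -0.0]
wrist_force: [-0.0, 0.3, 0.6]
finger_gap: 29.7
```

```bash

python3 - <<'E'
from m import *
for k in ("wrist","top","side"):
    f,W,x,y,z=rep(k,10)
    cv2.imwrite(f"pics/{k}14.png",f["img"][:,:,::-1])
    if k=="side": crop(f,270,380,230,330,6,"side14")
    if k=="top": crop(f,200,460,150,320,3,"top14")
    m=(x>-26)&(x<45)&(abs(y)<30)&(z>66)&(z<76)
    n,l,s,c=cv2.connectedComponentsWithStats(m.astype(np.uint8))
    for i in range(1,n):
        if s[i,4]>15:
            q=np.stack([x[l==i],y[l==i]],1).astype(np.float32); print(k,"post",[np.round(t,2) for t in cv2.minAreaRect(q)],np.median(z[l==i]).round(1))
    if k=="top":
        m=((z>24)&(z<75)).astype(np.uint8); m[:200]=0;m[290:]=0;m[:,:300]=0;m[:,460:]=0
        n,l,s,c=cv2.connectedComponentsWithStats(m)
        for i in range(1,n):
            if s[i,4]>40: P=W[l==i]; r=cv2.minAreaRect(P[:,:2].astype(np.float32)); print("others",[np.round(t,1) for t in r])
E
```

```text
wrist t 26.03 tcp fix -91.94 29.96 z 228.5 dpos during [-0.02  0.1  -0.13]
 base [ 5.36 -0.58] [137.4  63.7] 0.01
  spec [-30.11 -23.67 -22.71] 34
  stop [39.19 39.34 39.6 ] 151
wrist post [array([26.06, -0.17]), array([13.99, 14.03]), np.float64(1.25)] 71.7
wrist post [array([-5.07, -0.72]), array([13.99, 14.12]), np.float64(1.78)] 71.8
top t 26.08 tcp fix -91.85 29.99 z 228.4 dpos during [-0.02 -0.08 -0.01]
 base [0. 0.] [0. 0.] 0.0
others [array([ 574.8, -204.8]), array([14. , 39.3]), np.float64(89.2)]
others [array([ 573. , -136.3]), array([15.8, 39.5]), np.float64(30.0)]
others [array([ 540.6, -264.6]), array([15.9, 39.2]), np.float64(20.3)]
others [array([ 454.4, -181.6]), array([39.9, 51.6]), np.float64(13.6)]
side t 26.13 tcp fix -91.93 30.0 z 228.4 dpos during [-0.07 -0.16 -0.02]
 base [6.8 2.2] [145.9  62.5] 0.23
  spec [-31.1  -24.55 -19.29] 33
  stop [35.21 39.36 41.06] 27
  block x [-71.53 -65.99] y [ 3.7  33.09] 24
side post [array([-2.4 ,  1.14]), array([13.5 , 14.87]), np.float64(89.79)] 67.9
side post [array([29.07,  1.02]), array([15.23, 14.8 ]), np.float64(88.49)] 68.2
```

View pics/wrist14.png

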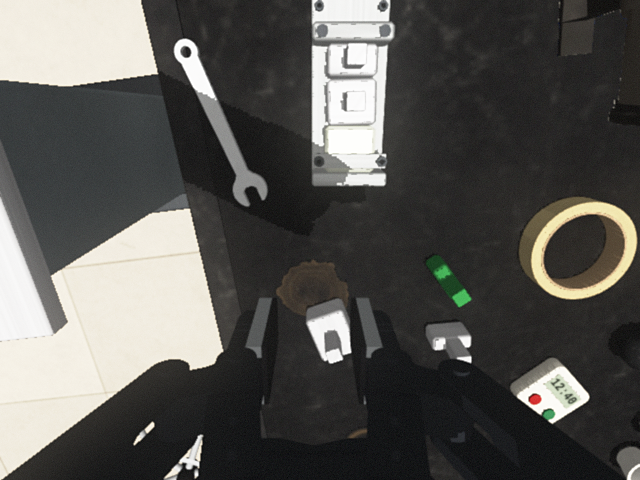

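View pics/side14.png

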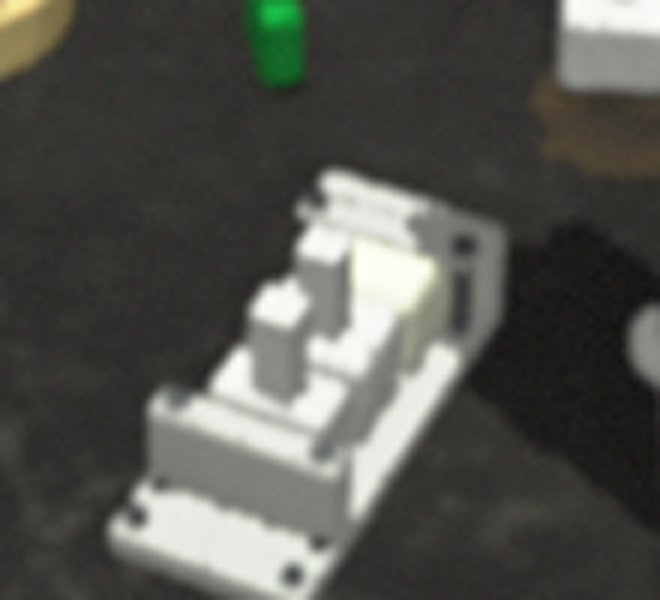

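View pics/top14.png

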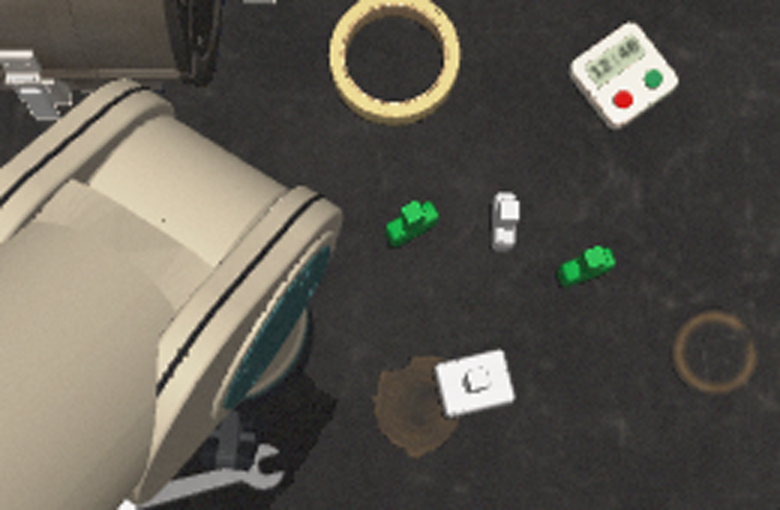

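Both spacers stand in the gap, with post tops at 71.7 and 71.8 mm (nominal 72) at x ≈ −5 and +26. They are square and centred in y. Spacers 16 and 52 and the bystanders in view haven't moved.

```bash
python3 -c "
from bench import *
print(close_job())"
```

```text
the job is handed in; nothing more can be done
None
```

I measured the gap as 63 mm, so I used spacer_24 and spacer_36. Both now stand in it, spacer_36 against the specimen and spacer_24 next to the end stop. I handed the job in at about 26 s.

**Last checks**
- **Seating:** the tops of the posts read 71.7 and 71.8 mm above the worktop, where 72 means flat on the fixture floor.
- **Position:** both spacers are within about 1 mm of the middle of the width and square to within about 2°. Just before seating, spacer_24 had about 1.2 mm clearance to the stop.
- **Forces:** nothing was pressed in. The readings I saw stayed below about 8 N.
- **Everything else:** spacer_16, spacer_52 and the two green look-alikes are within 1 mm of where they started. The tape and timer look unmoved. I only saw the wrench in the pictures and did not re-measure it.

**Disagreements**
- The cameras differed by 1.5–5 mm in absolute fixture position. I set the final positions from same-height wrist views, the arm's own readings and the contact forces.
- The first placing of spacer_36 left it about 1.5 mm from the specimen. I gripped it again and slid it about 1.6 mm closer before inserting spacer_24.
- In the last top view the arm hid the fixture, so the final fit was checked only with the wrist and side cameras. The side camera read the post heights about 4 mm low.

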